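Clamp a cracked wheel on the welding turntable and clear the collets

TASK

Clamp the wheel on the turntable for welding: take the quick nut off the spindle, lower the five-finger flange over the spindle so that all five fingers go into the wheel's bolt holes and it sits flat on the hub, then push the quick nut back on, fully down on the flange. Put every centring collet left on the bench back on the rack, each fully down on the post with its own colour. Leave the other tools lying where they are.

Things in the scene. Friction and masses are not known exactly. Their poses are not given: they have to be found in the camera images.
- wheel: bare silver five-spoke alloy wheel, 282 mm across, lying face up on a low grey welding turntable, a spindle through its middle; all one immovable piece. Origin: on the bench (z = 0) on the spindle's axis; z up; x axis points over a bolt hole. The rim flange is its highest part beside the spindle, 161 mm above the bench
- wheel_hub (a point): point on the spindle axis in the plane of the bolt holes' raised mouths (where the flange seats), 140 mm above the bench; axes as of the wheel
- bolt_hole0 (a point): centre of the mouth of one bolt hole, on the wheel's x axis, 56 mm from the spindle's axis, 140 mm above the bench. There are five alike, every 72 degrees about the axis: round, 16 mm in diameter, straight through 34 mm of metal
- spindle_top (a point): centre of the flat top of the steel spindle, 66 mm above wheel_hub. The spindle is 36 mm in diameter; its top edge is bevelled by 5 mm
- flange: steel five-finger flange, 161 mm across, 0.5 to 0.75 kg: a round boss, five flat arms 24 mm wide and 12 mm thick, and five fingers under the arms. At the start it stands on its fingers on the bench, boss up. Origin: on its axis in the plane of the arms' undersides; z up; x axis along one arm, the others every 72 degrees. It is seated when its origin is at wheel_hub; any finger suits any hole
- flange_boss (a point): centre of the top of the flange's boss, 44 mm above the flange's origin. The boss is 60 mm in diameter with a 41 mm bore right through; it can be gripped over the 32 mm that stand above the arms
- flange_finger0 (a point): tip of the finger on the flange's x axis, 28 mm below the flange's origin, 56 mm from its axis. The five brass fingers are 12 mm in diameter; their last 8 mm taper to 7 mm
- quick_nut: quick nut, slides straight on and off the spindle, no turning: steel foot ring 84 mm in diameter, 10 mm high, above it a ribbed black cap 56 mm in diameter up to 58 mm, orange button on top (3 mm more); 0.35 kg. Blind bore from below, 41 mm wide, 28 mm deep. Origin: centre of underside; z up. Starts over the bare spindle, origin at 178 mm; later rests on the boss, 44 mm above the flange's origin
- rack: immovable dark steel board 90 mm (x) by 380 mm (y), 12 mm thick, carrying the four collet posts 92 mm apart in a row along its y axis. Origin: centre of its underside
- collet_red: aluminium centring collet (a thick ring) with a red band round it and a red top ring: 64 mm outside diameter, 45 mm high, 41 mm bore, 0.3 kg, standing upright on the bench. It may be absent (None). Origin: centre of its underside; z along its axis, up
- collet_yellow: aluminium centring collet (a thick ring) with a yellow band round it and a yellow top ring: 60 mm outside diameter, 45 mm high, 41 mm bore, 0.3 kg, standing upright on the bench. It may be absent (None). Origin: centre of its underside; z along its axis, up
- collet_green: aluminium centring collet (a thick ring) with a green band round it and a green top ring: 56 mm outside diameter, 45 mm high, 41 mm bore, 0.3 kg, standing upright on the bench. It may be absent (None). Origin: centre of its underside; z along its axis, up
- collet_blue: aluminium centring collet (a thick ring) with a blue band round it and a blue top ring: 52 mm outside diameter, 45 mm high, 41 mm bore, 0.3 kg, standing upright on the bench. It may be absent (None). Origin: centre of its underside; z along its axis, up
- post_red: fixed post of the red collet on the rack: a red base disc 74 mm in diameter and 6 mm thick with a steel post 26 mm in diameter (narrowing to 14 mm at its tip) up to 52 mm above the origin. Origin: centre of the disc's underside, 12 mm above the bench; a collet home on it has its origin 6 mm above this; z up
- post_yellow: fixed post of the yellow collet on the rack: a yellow base disc 74 mm in diameter and 6 mm thick with a steel post 26 mm in diameter (narrowing to 14 mm at its tip) up to 52 mm above the origin. Origin: centre of the disc's underside, 12 mm above the bench; a collet home on it has its origin 6 mm above this; z up
- post_green: fixed post of the green collet on the rack: a green base disc 74 mm in diameter and 6 mm thick with a steel post 26 mm in diameter (narrowing to 14 mm at its tip) up to 52 mm above the origin. Origin: centre of the disc's underside, 12 mm above the bench; a collet home on it has its origin 6 mm above this; z up
- post_blue: fixed post of the blue collet on the rack: a blue base disc 74 mm in diameter and 6 mm thick with a steel post 26 mm in diameter (narrowing to 14 mm at its tip) up to 52 mm above the origin. Origin: centre of the disc's underside, 12 mm above the bench; a collet home on it has its origin 6 mm above this; z up
- spray_can: blue spray can, 54 mm in diameter and 153 mm high, standing; a bystander, to be left where it is; origin at the middle of its underside
- hammer: hammer 260 mm long, lying along its x axis; a bystander, to be left where it is; origin at the middle of its underside
- wire_brush: brush with wooden handle, 220 mm long, lying along its x axis; a bystander, to be left where it is; origin at the middle of its underside
- spanner: steel spanner 200 mm long, lying along its x axis; a bystander, to be left where it is; origin at the middle of its underside
- grip_pliers: locking pliers about 200 mm long, lying along its x axis; a bystander, to be left where it is; origin at the middle of its underside
- magnet_square: red triangular welding magnet, 100 mm long and 18 mm high, lying; a bystander, to be left where it is; origin at the middle of its underside
There are look-alikes about, which are no part of the job. What is shaped like the collet_blue but purple is not meant.

How it is judged:
By the outcome, as a careful person would: the job done as asked, in the order asked, and still so for the second after the job is handed in, with the robot touching nothing.
Of collet_red, collet_yellow, collet_green, collet_blue only 2 to 4 are there at a start; the rules pass over those that are not, and their reading is None.
At some moment in a run one of flange, collet_red, collet_yellow, collet_green, collet_blue may be knocked a few centimetres aside while the robot is not near it.
It also fails if it takes over 210 s, if anything falls off the work surface, if the arm or the gripper's body presses on something with over 40 N, if the wrist force passes 120 N, or if a joint passes its speed limit or range.

ROBOT

A 6-joint arm with a two-finger parallel gripper is mounted at the origin on the work surface. World frame = base frame: x ahead of the robot, y to its left, z up, the work surface at z = 0. Lengths are in m, angles in rad, forces in N, time in s.
With the tool pointing down it reaches from about 0.3 to 0.775 m from the base axis. Payload 14.6 kg.
Tool frame: the origin (TCP) lies on the centre line of the jaws, within the pads' length; the fingertips stand 11 mm ahead of it and the grasp point (between the pads) lies 8 mm behind it; y points along the fingers, x is the direction in which the jaws open and shut, and the axes are right-handed (so a half turn about y gives the same grasp; the last joint's range is limited). The gripper opens to 94 mm and grips with 3 to 60 N. Pads are 16 mm wide; open, the fingers measure 119 mm over their backs; the gripper's body (75 mm by 177 mm) begins 78 mm behind the grasp point.
Start: joints at [1.251, 0.3, 1.521, -0, 1.321, -0.067], TCP at [0.138, 0.533, 0.216] pointing down, gripper open.
Joint ranges: [-3.03, 3.03], [-0.79, 2.21], [0.23, 2.52], [-1.04, 4.18], [0, 3.07], [-2.55, 2.55]. Speed limits (rad/s): [2.22, 2.22, 2.57, 3.14, 3.14, 3.14].

INTERFACE

Orientations are given as [roll, pitch, yaw] about the fixed x, y, z axes, in that order (R = Rz(yaw) Ry(pitch) Rx(roll)).
In Python, from station import ctrl, imaging gives the robot as it stands. The module is installed in compiled form; this text tells all that it offers.
- The arm moves only by the tool apply_moves, never from a script. Its argument "deltas" is a list of rows, each an object with "dp": the shift along the tool's x, y, z in m, a list of three; "roll": the turn about the tool's y in rad; "grip": the closure, from -1 (fully open) to 1 (shut). In form: [{"dp": [tx, ty, tz], "roll": roll, "grip": grip}, ...]. A call has 1 to 10 rows; each row shifts and turns the commanded pose from where the row before left it, along the tool's axes as they then stand; what a row does not reach is not made up. A row lasts 1/8 s, in which the tool goes at most 62.5 mm and 10.7 degrees, less where a joint would pass 70% of its speed; a pose out of reach is approached as far as the arm can. A call with a gripper value outside its range is refused whole. The fingers move at their own pace and stop on an object; "newtons" is the grip in N (left out, the last holds). Time passes only in rows, so rows that do not move let the fingers close. It gives the time, the measured TCP pose, the force and the opening at its end, in the units of the state.
- ctrl.get_obs(): the state, without advancing time (a new reading comes with each control period).
- imaging.camera(name): name is "scene" or "top" or "wrist"; returns the picture (384x512x3 uint8, blue, green, red); there is no depth.
- imaging.camera_info(name): a dict with "K" (3x3 intrinsics, pixels), "world_from_camera" (4x4, takes a point from camera to world coordinates). Camera axes: x right, y down, z forward; pixel columns grow to the right and rows downward; lengths in m; the calibration is good to about 2 mm. A picture is of the moment at which its call begins: read the wrist's pose just before it. camera_info takes no time and is no camera call; for the wrist camera it gives the pose at the moment of the call.
- ctrl.hand_in(): hands the job in, once; it reports no verdict.
The state is a dict: "time_s": time; "qpos": joint angles; "joint_vel": joint speeds; "tau": joint torques, N m; "ee_pos": TCP position; "eef_rot": TCP orientation; "force": force on the tool from outside, world axes, zero at the start; "moment": the same for the moment, N m; "grip_width": finger opening in m.
Only numpy, scipy, OpenCV 4.12 (cv2) and the standard library are available. Lean on these libraries where they do the work, as an engineer would, in place of code of your own. Each camera call takes 0.05 s, during which the arm holds its last target. There are 200 camera calls.

## Working session

There is one attempt and no reset: what is moved stays moved. The work goes in short steps, Python scripts to look and compute and a tool call to move; the robot and the scene stay as the last step left them, time stands still between calls to the robot, and variables do not carry over. Pictures are saved under pics/ and viewed, about 12 in all and at most 16, crops included, and the job is handed in when it is done.

Besides the shell and the picture viewer there is one more tool, called after "Call:" by a JSON object that holds its "name" and its "arguments". apply_moves: Moves the arm, as the interface text tells. Its arguments: {"type":"object","properties":{"deltas":{"type":"array"},"newtons":{"type":"number"}},"required":["deltas"]}

```bash
mkdir -p pics; python3 - <<'E'
from station import ctrl, imaging
import cv2, numpy as np
np.set_printoptions(precision=4,suppress=True)
for n in ("scene","top"):
    im=imaging.camera(n); cv2.imwrite(f"pics/{n}0.png",im)
    i=imaging.camera_info(n); print(n,i["K"],i["world_from_camera"])
i=imaging.camera_info("wrist"); print(i["K"],i["world_from_camera"])
o=ctrl.get_obs(); print(o)
E
```

```text
scene [[445.2388   0.     253.9023]
 [  0.     445.2388 187.6972]
 [  0.       0.       1.    ]] [[ 0.5331  0.6825 -0.5001  1.1489]
 [ 0.8461 -0.4292  0.3161 -0.4633]
 [ 0.0011 -0.5916 -0.8062  1.2191]
 [ 0.      0.      0.      1.    ]]
top [[354.0604   0.     258.4426]
 [  0.     354.0604 187.3104]
 [  0.       0.       1.    ]] [[ 0.0281 -0.9917  0.1256  0.3295]
 [-0.9996 -0.0291 -0.0069 -0.0162]
 [ 0.0105 -0.1254 -0.9921  1.3523]
 [ 0.      0.      0.      1.    ]]
[[329.57     0.     251.6247]
 [  0.     329.57   196.4347]
 [  0.       0.       1.    ]] [[ 0.25    0.9337  0.2563  0.061 ]
 [ 0.9682 -0.2411 -0.0663  0.5524]
 [-0.0001  0.2647 -0.9643  0.3838]
 [ 0.      0.      0.      1.    ]]
{'time_s': 0.1, 'qpos': array([ 1.2514,  0.3004,  1.5215, -0.    ,  1.3207, -0.0666]), 'joint_vel': array([-0.0005, -0.0019, -0.0014, -0.0004, -0.0023,  0.0015]), 'tau': array([  0.001 , -53.266 , -35.3286,   0.0709,   0.0235,  -0.0001]), 'ee_pos': array([0.1375, 0.5323, 0.2159]), 'eef_rot': array([-1.5708,  0.001 ,  1.318 ]), 'force': array([ 0.5353,  0.0869, -0.0804]), 'moment': array([ 0.0256, -0.0402, -0.0249]), 'grip_width': 0.09415759643887674}
```

```bash
python3 -c "
import cv2
cv2.imwrite('pics/top0b.png',cv2.resize(cv2.imread('pics/top0.png'),(800,600),interpolation=cv2.INTER_CUBIC))"
```

```text
(no output)
```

View pics/top0b.png

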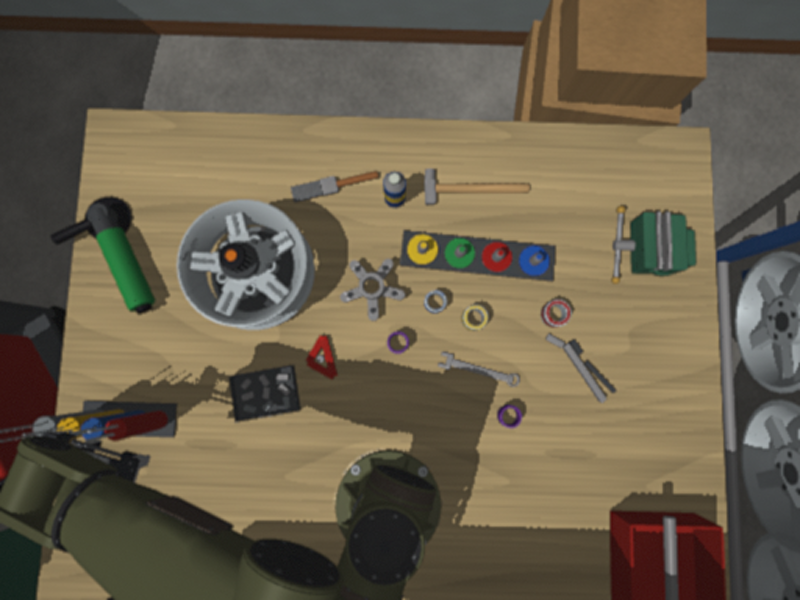

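View pics/scene0.png

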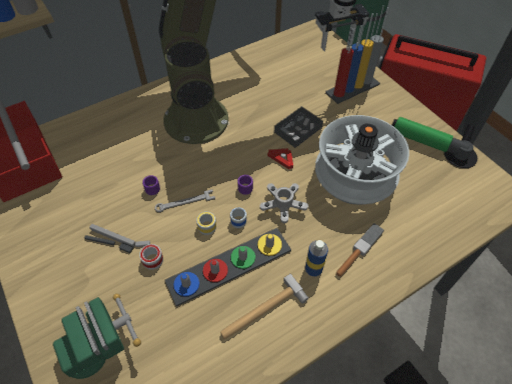

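The top view shows the wheel with its nut at (240,260), the flange at (373,287) and the rack from (422,248) to (535,262), in the order yellow, green, red, blue. Ring-shaped candidates:
- (435,300): white or blue
- (475,316): yellow
- (556,312): red
- (399,341) and (510,414): both purple, so these are the look-alikes

I'll confirm these in one enlarged crop and measure.

```bash
cat > h.py <<'E'
import numpy as np, cv2
from station import ctrl, imaging
np.set_printoptions(precision=4,suppress=True)
def ray(info,uv,z):
    K,T=info["K"],info["world_from_camera"]
    d=T[:3,:3]@np.linalg.solve(K,[uv[0],uv[1],1.]); o=T[:3,3]
    return (o+d*(z-o[2])/d[2])[:3]
def proj(info,P):
    T=np.linalg.inv(info["world_from_camera"]); p=info["K"]@(T[:3,:3]@np.asarray(P,float)+T[:3,3]); return p[:2]/p[2]
def delta(target_xy, z=None, yaw=None):
    "tool-frame shift from the measured pose"
    o=ctrl.get_obs(); p=o["ee_pos"]; y=o["eef_rot"][2]
    d=np.array([target_xy[0]-p[0],target_xy[1]-p[1]])
    return dict(tx=d@[np.cos(y),np.sin(y)],tz=d@[-np.sin(y),np.cos(y)],ty=None if z is None else p[2]-z,roll=None if yaw is None else y-yaw)
def rectify(im,info,c,z,half,px):
    "orthographic view of plane z; image right=+x, up=+y, returns (im, mm per px)"
    n=px; s=2*half/n
    g=np.arange(n)*s-half+s/2
    X,Y=np.meshgrid(c[0]+g,c[1]-g)
    T=np.linalg.inv(info["world_from_camera"])
    P=np.stack([X,Y,np.full_like(X,z)],-1)@T[:3,:3].T+T[:3,3]
    q=P@info["K"].T; q=q[...,:2]/q[...,2:]
    return cv2.remap(im,q[...,0].astype(np.float32),q[...,1].astype(np.float32),cv2.INTER_CUBIC)
E
python3 - <<'E'
from h import *
t=cv2.imread('pics/top0.png'); s=cv2.imread('pics/scene0.png')
a=cv2.resize(t[175:280,215:395],(800,467),interpolation=cv2.INTER_CUBIC)[:300]
b=cv2.resize(s[170:282,130:322],(514,300),interpolation=cv2.INTER_CUBIC)
c=np.zeros((600,800,3),np.uint8); c[:300]=a; c[300:,:514]=b
cv2.imwrite('pics/crop1.png',c)
I=imaging.camera_info("top")
k=1/1.5625
for n,u,z in [("yel",(475,316),.045),("red",(556,312),.045),("c?",(435,300),.045),("flange",(372,285),.072),("pY",(422,248),.018),("pG",(460,252),.018),("pR",(497,256),.018),("pB",(535,262),.018),("nut",(232,256),.239),("can",(394,178),.153),("wheelrim",(246,263),.161)]:
    print(n,ray(I,np.array(u)*k,z))
E
```

```text
yel [ 0.4442 -0.1956  0.045 ]
red [ 0.4593 -0.3883  0.045 ]
c? [ 0.4796 -0.0999  0.045 ]
flange [0.5075 0.0498 0.072 ]
pY [ 0.6104 -0.067   0.018 ]
pG [ 0.6032 -0.1605  0.018 ]
pR [ 0.5959 -0.2516  0.018 ]
pB [ 0.5838 -0.3452  0.018 ]
nut [0.5355 0.3284 0.239 ]
can [0.7399 0.0048 0.153 ]
wheelrim [0.5354 0.3212 0.161 ]
```

View pics/crop1.png

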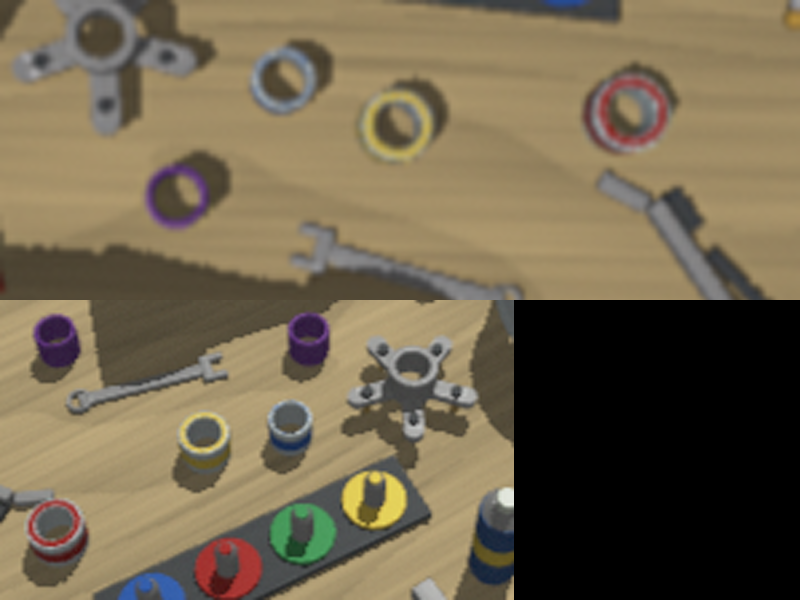

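Blue (band visible in the scene view), yellow and red collets are on the bench. Green is absent, and the two purple rings have no white and coloured bands, so they are decoys. Next I move above the wheel.

Call:
{"name": "apply_moves", "arguments": {"deltas": [{"dp": [0, -0.06, 0], "roll": 0, "grip": -1}, {"dp": [0, -0.06, 0], "roll": 0, "grip": -1}, {"dp": [-0.0125, 0, -0.054], "roll": 0, "grip": -1}, {"dp": [-0.0125, 0, -0.054], "roll": 0, "grip": -1}, {"dp": [-0.0125, 0, -0.054], "roll": 0, "grip": -1}, {"dp": [-0.0125, 0, -0.054], "roll": 0, "grip": -1}, {"dp": [-0.0125, 0, -0.054], "roll": 0, "grip": -1}, {"dp": [-0.0125, 0, -0.054], "roll": 0, "grip": -1}, {"dp": [-0.0125, 0, -0.054], "roll": 0, "grip": -1}, {"dp": [-0.0125, 0, -0.054], "roll": 0, "grip": -1}], "newtons": 40}}

```text
time_s: 1.35
ee_pos: [0.5323, 0.3265, 0.3361]
eef_rot: [-1.57, 0.0, 1.318]
force: [-0.1, 0.7, 0.8]
grip_width: 0.094
```

```bash
cat > look.py <<'E'
import sys; from h import *
import pickle
def look(tag):
    o=ctrl.get_obs(); I=imaging.camera_info("wrist"); im=imaging.camera("wrist")
    cv2.imwrite(f"pics/{tag}.png",im); pickle.dump((o,I),open(f"pics/{tag}.pkl","wb"))
    return o,I,im
def load(tag):
    o,I=pickle.load(open(f"pics/{tag}.pkl","rb")); return o,I,cv2.imread(f"pics/{tag}.png")
E
python3 - <<'E'
from look import *
o,I,im=look("w1"); print(o["time_s"],o["ee_pos"],o["eef_rot"],o["force"])
E
```

```text
1.35 [0.5323 0.3265 0.3361] [-1.5703  0.0004  1.318 ] [-0.1437  0.6981  0.8224]
```

View pics/w1.png

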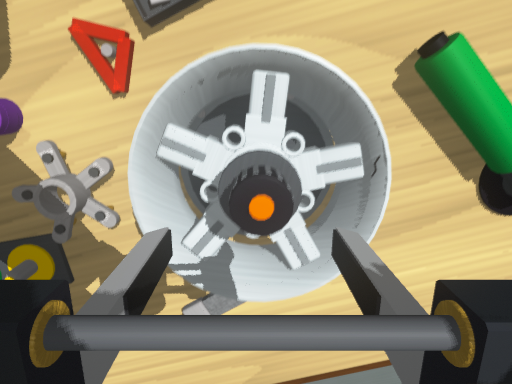

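The wheel is centred in view. The nut's button is at (261,208), with bolt holes at (233,138), (293,143), (210,190) and (303,203), and the flange is at (65,195).

```bash
python3 - <<'E'
from look import *
o,I,im=load("w1")
hsv=cv2.cvtColor(im,cv2.COLOR_BGR2HSV)
m=cv2.inRange(hsv,(5,180,180),(22,255,255)); m[:170]=0;m[250:]=0;m[:,:220]=0;m[:,300:]=0
M=cv2.moments(m,True); c=(M["m10"]/M["m00"],M["m01"]/M["m00"])
P=ray(I,c,.239); print("nut",c,P); print(delta(P,0.210))
H=[ray(I,u,.14) for u in [(233,138),(293,143),(210,190),(303,203)]]
for h in H: print(h)
from scipy.optimize import least_squares
print("flange",ray(I,(65,197),.072))
for r in (1.25,): pass
H=np.array(H)[:,:2]
f=least_squares(lambda c:np.hypot(*(H-c).T)-.056,[.535,.324]); print("wheel",f.x,f.fun,np.degrees(np.arctan2(*(H-f.x).T[::-1]))%72)
E
```

```text
nut (261.06349206349205, 206.96031746031747) [0.537  0.3339 0.239 ]
{'tx': np.float64(0.010668546527286537), 'tz': np.float64(0.002337766681987686), 'ty': np.float64(0.12482230160693239), 'roll': None}
[0.4833 0.3186 0.14  ]
[0.505  0.3808 0.14  ]
[0.5332 0.2777 0.14  ]
[0.5748 0.3771 0.14  ]
flange [0.5078 0.0713 0.072 ]
wheel [0.5372 0.3345] [0.0002 0.0005 0.0009 0.0008] [52.4493 52.8209 49.9874 48.5108]
```

```bash
python3 - <<'E'
from look import *
im=imaging.camera("top"); cv2.imwrite("pics/top1.png",im)
a=cv2.resize(cv2.imread("pics/top0.png")[150:240,100:350],(800,288),interpolation=cv2.INTER_CUBIC)
b=cv2.resize(im[150:240,100:350],(800,288),interpolation=cv2.INTER_CUBIC)
cv2.imwrite("pics/cmp1.png",np.vstack([a,b]))
E
```

```text
(no output)
```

View pics/cmp1.png

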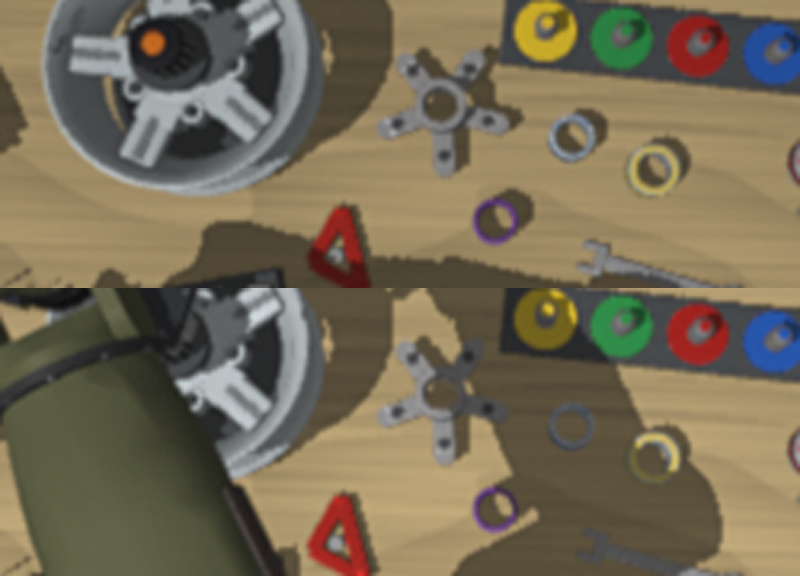

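Call:
{"name": "apply_moves", "arguments": {"deltas": [{"dp": [0.0107, 0.03, 0.002], "roll": 0, "grip": -1}, {"dp": [0, 0.03, 0], "roll": 0, "grip": -1}]}}

```text
time_s: 1.7
ee_pos: [0.5311, 0.3391, 0.2752]
eef_rot: [-1.57, 0.0, 1.318]
force: [0.6, 0.7, 0.4]
grip_width: 0.094
```

```bash
python3 - <<'E'
from look import *
S=imaging.camera_info("scene"); Tp=imaging.camera_info("top")
print("scene flange",ray(S,(284.6,193.2),.072),"nut",ray(S,(369.5,129.5),.239))
print("top nut",ray(Tp,(100+153*.3125,150+43*.3125),.239), "flange",ray(Tp,(100+440*.3125,150+104*.3125),.072))
o,I,im=look("w2"); print(o["ee_pos"])
hsv=cv2.cvtColor(im,cv2.COLOR_BGR2HSV)
m=cv2.inRange(hsv,(5,180,180),(22,255,255)); n,l,s,c=cv2.connectedComponentsWithStats(m)
i=1+np.argmax(s[1:,4]); print(s[i],c[i],ray(I,c[i],.239),delta(ray(I,c[i],.239),.210))
for u in [(261,207)]: print()
E
```

```text
scene flange [0.5074 0.0573 0.072 ] nut [0.5424 0.3329 0.239 ]
top nut [0.5367 0.3307 0.239 ] flange [0.507  0.0519 0.072 ]
[0.5311 0.3391 0.2752]
[231 223  31  30 753] [246.1806 237.4768] [0.5354 0.3346 0.239 ] {'tx': np.float64(-0.0024742235743578263), 'tz': np.float64(-0.00595260926197596), 'ty': np.float64(0.06076156893408677), 'roll': None}
```

Call:
{"name": "apply_moves", "arguments": {"deltas": [{"dp": [-0.0025, 0.03, -0.005], "roll": 0, "grip": -1}, {"dp": [0, 0.035, 0], "roll": 0, "grip": -1}, {"dp": [0, 0, 0], "roll": 0, "grip": -1}, {"dp": [0, 0, 0], "roll": 0, "grip": 1}, {"dp": [0, 0, 0], "roll": 0, "grip": 1}, {"dp": [0, 0, 0], "roll": 0, "grip": 1}, {"dp": [0, 0, 0], "roll": 0, "grip": 1}]}}

```text
time_s: 2.62
ee_pos: [0.5358, 0.3349, 0.2119]
eef_rot: [-1.571, -0.0, 1.318]
force: [-0.9, -3.6, 0.1]
grip_width: 0.0574
```

Call:
{"name": "apply_moves", "arguments": {"deltas": [{"dp": [0, 0, 0], "roll": 0, "grip": 1}, {"dp": [0, -0.03, 0], "roll": 0, "grip": 1}, {"dp": [0, -0.04, 0], "roll": 0, "grip": 1}, {"dp": [-0.034, 0, -0.0318], "roll": 0, "grip": 1}, {"dp": [-0.034, 0, -0.0318], "roll": 0, "grip": 1}, {"dp": [-0.034, 0, -0.0318], "roll": 0, "grip": 1}, {"dp": [-0.034, 0, -0.0318], "roll": 0, "grip": 1}, {"dp": [-0.034, 0, -0.0318], "roll": 0, "grip": 1}, {"dp": [-0.034, 0, -0.0318], "roll": 0, "grip": 1}, {"dp": [0, 0, 0], "roll": 0, "grip": 1}]}}

```text
time_s: 3.88
ee_pos: [0.6703, 0.0865, 0.28]
eef_rot: [-1.569, 0.001, 1.314]
force: [-0.2, 0.6, -3.7]
grip_width: 0.0558
```

```bash
python3 - <<'E'
from look import *
o,I,im=look("w3"); print(o["ee_pos"],o["grip_width"])
E
```

```text
[0.6703 0.0865 0.28  ] 0.0558370378572831
```

View pics/w3.png

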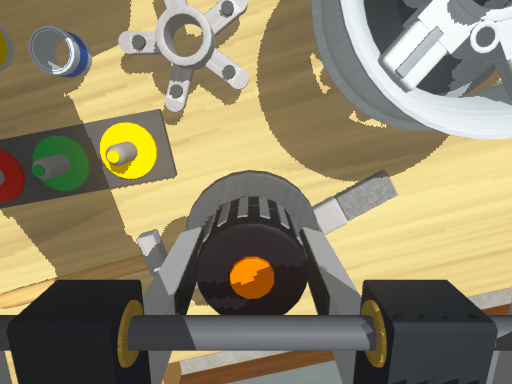

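```bash
python3 - <<'E'
from look import *
o,I,im=load("w3")
for n,u,z in [("brush corner",(318,222),.02),("brush2",(345,225),.02),("hammerhead",(145,235),.03),("flange boss",(185,38),.072),("pY",(129,150),.018),("tipY",(115,156),.064),("rack corner",(175,173),.012),("blue",(52,50),.045),
 ]: print(n,ray(I,u,z), proj(I,[.67,.0865,0]))
F=[ray(I,u,.056) for u in [(138,43),(177,90),(231,73),(229,8)]]   # arm tips hole marks, top of arms 40mm above bench
F=[ray(I,u,.040) for u in [(138,43),(177,90),(231,73),(229,8)]]
for f in F: print(f)
from scipy.optimize import least_squares
H=np.array(F)[:,:2]
f=least_squares(lambda c:np.hypot(*(H-c).T)-.056,[.507,.06]); print(f.x,f.fun,np.degrees(np.arctan2(*(H-f.x).T[::-1]))%72)
E
```

```text
brush corner [0.7654 0.1562 0.02  ] [251.364  165.8132]
brush2 [0.7791 0.1913 0.02  ] [251.364  165.8132]
hammerhead [ 0.7202 -0.0759  0.03  ] [251.364  165.8132]
flange boss [0.5096 0.0569 0.072 ] [251.364  165.8132]
pY [ 0.6064 -0.0615  0.018 ] [251.364  165.8132]
tipY [ 0.6075 -0.0618  0.064 ] [251.364  165.8132]
rack corner [ 0.6514 -0.0148  0.012 ] [251.364  165.8132]
blue [ 0.4772 -0.0959  0.045 ] [251.364  165.8132]
[ 0.4938 -0.0007  0.04  ]
[0.5536 0.0264 0.04  ]
[0.5516 0.0931 0.04  ]
[0.4857 0.1092 0.04  ]
[0.5069 0.0563] [ 0.0025 -0.0006  0.0018  0.001 ] [41.0223 39.3414 39.4663 39.8912]
```

Call:
{"name": "apply_moves", "arguments": {"deltas": [{"dp": [0, 0.05, 0], "roll": 0, "grip": 1}, {"dp": [0, 0.05, 0], "roll": 0, "grip": 1}, {"dp": [0, 0.05, 0], "roll": 0, "grip": 1}, {"dp": [0, 0.045, 0], "roll": 0, "grip": 1}, {"dp": [0, 0.03, 0], "roll": 0, "grip": 1}, {"dp": [0, 0.015, 0], "roll": 0, "grip": 1}, {"dp": [0, 0, 0], "roll": 0, "grip": 1}, {"dp": [0, 0, 0], "roll": 0, "grip": 1}]}}

```text
time_s: 4.92
ee_pos: [0.6702, 0.0899, 0.0431]
eef_rot: [-1.573, -0.001, 1.318]
force: [0.3, 0.8, -3.2]
grip_width: 0.0555
```

Call:
{"name": "apply_moves", "arguments": {"deltas": [{"dp": [0, 0.004, 0], "roll": 0, "grip": 1}, {"dp": [0, 0.003, 0], "roll": 0, "grip": 1}, {"dp": [0, 0, 0], "roll": 0, "grip": 1}]}}

```text
time_s: 5.3
ee_pos: [0.6694, 0.0896, 0.0343]
eef_rot: [-1.57, 0.0, 1.318]
force: [-0.3, 0.7, -2.6]
grip_width: 0.0553
```

Call:
{"name": "apply_moves", "arguments": {"deltas": [{"dp": [0, 0, 0], "roll": 0, "grip": -1}, {"dp": [0, 0, 0], "roll": 0, "grip": -1}, {"dp": [0, -0.04, 0], "roll": 0, "grip": -1}, {"dp": [0, -0.06, 0], "roll": 0, "grip": -1}, {"dp": [0, -0.06, 0], "roll": 0, "grip": -1}, {"dp": [0, -0.05, 0], "roll": 0, "grip": -1}, {"dp": [-0.024, 0, 0.049], "roll": 0, "grip": -1}, {"dp": [-0.024, 0, 0.049], "roll": 0, "grip": -1}, {"dp": [-0.025, 0, 0.05], "roll": 0, "grip": -1}, {"dp": [0, 0, 0], "roll": 0, "grip": -1}]}}

```text
time_s: 6.55
ee_pos: [0.5054, 0.0555, 0.2452]
eef_rot: [-1.571, -0.0, 1.318]
force: [1.1, -0.8, 0.4]
grip_width: 0.0943
```

```bash
python3 - <<'E'
from look import *
o,I,im=look("w4"); print(o["ee_pos"],o["grip_width"],proj(I,[.508,.056,.072]))
cv2.imwrite("pics/w4r.png",np.hstack([rectify(im,I,(.508,.056),.040,.1,400),rectify(im,I,(.508,.056),.072,.1,400)]))
E
```

```text
[0.5054 0.0555 0.2452] 0.09425069672551026 [252.2175 185.2641]
```

View pics/w4r.png

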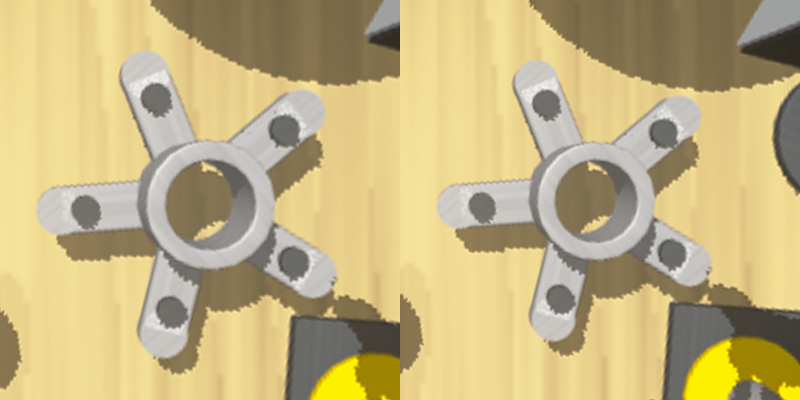

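Flange: arm marks in the left panel at (156,99), (284,130), (293,262), (171,312) and (87,211) give a centre of about (0.506,0.055) and an arm angle of 40.1° mod 72. Before grasping it, I look at the bare spindle for an exact wheel pose.

Call:
{"name": "apply_moves", "arguments": {"deltas": [{"dp": [0.0556, -0.018, 0.008], "roll": 0, "grip": -1}, {"dp": [0.0556, -0.018, 0.008], "roll": 0, "grip": -1}, {"dp": [0.0556, -0.018, 0.008], "roll": 0, "grip": -1}, {"dp": [0.0556, -0.018, 0.008], "roll": 0, "grip": -1}, {"dp": [0.0556, -0.018, 0.008], "roll": 0, "grip": -1}, {"dp": [0, 0, 0], "roll": 0, "grip": -1}, {"dp": [0, 0, 0], "roll": 0, "grip": -1}]}}

```text
time_s: 7.48
ee_pos: [0.5392, 0.3352, 0.3337]
eef_rot: [-1.57, 0.001, 1.318]
force: [0.1, -0.4, 0.9]
grip_width: 0.094
```

```bash
python3 - <<'E'
from look import *
o,I,im=look("w5"); print(o["ee_pos"],o["eef_rot"])
cv2.imwrite("pics/w5r.png",np.hstack([rectify(im,I,(.536,.334),.140,.075,400),rectify(im,I,(.536,.334),.206,.075,400)]))
E
```

```text
[0.5392 0.3352 0.3337] [-1.5704  0.0006  1.3183]
```

View pics/w5r.png

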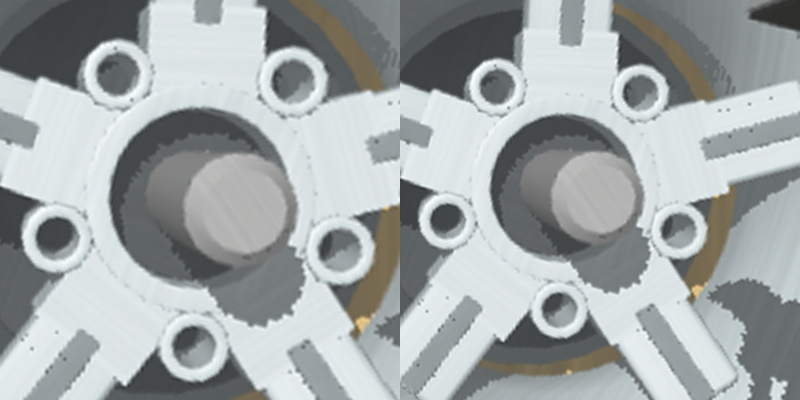

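Wheel: hole mouths in the left panel at (118,74), (293,82), (341,249), (193,347) and (56,237) give a centre of (0.536,0.335) and a hole angle of 51.5° mod 72. The flange needs a turn of +11.4°. I go back and grip the boss, then re-grip at 90° to centre it on both axes.

Call:
{"name": "apply_moves", "arguments": {"deltas": [{"dp": [-0.0558, 0.018, -0.0076], "roll": 0, "grip": -1}, {"dp": [-0.0558, 0.018, -0.0076], "roll": 0, "grip": -1}, {"dp": [-0.0558, 0.018, -0.0076], "roll": 0, "grip": -1}, {"dp": [-0.0558, 0.018, -0.0076], "roll": 0, "grip": -1}, {"dp": [-0.0558, 0.018, -0.0076], "roll": 0, "grip": -1}, {"dp": [0, 0.04, 0], "roll": 0, "grip": -1}, {"dp": [0, 0.05, 0], "roll": 0, "grip": -1}, {"dp": [0, 0.05, 0], "roll": 0, "grip": -1}, {"dp": [0, 0, 0], "roll": 0, "grip": -1}, {"dp": [0, 0, 0], "roll": 0, "grip": -1}]}}

```text
time_s: 8.78
ee_pos: [0.5066, 0.055, 0.1065]
eef_rot: [-1.573, -0.001, 1.317]
force: [0.7, 0.1, 1.0]
grip_width: 0.0944
```

```bash
python3 - <<'E'
from look import *
o,I,im=look("w6"); print(o["ee_pos"])
cv2.imwrite("pics/w6r.png",np.hstack([im,rectify(im,I,(.506,.055),.072,.05,384)[:,:288]]))
E
```

```text
[0.5066 0.055  0.1065]
```

View pics/w6r.png

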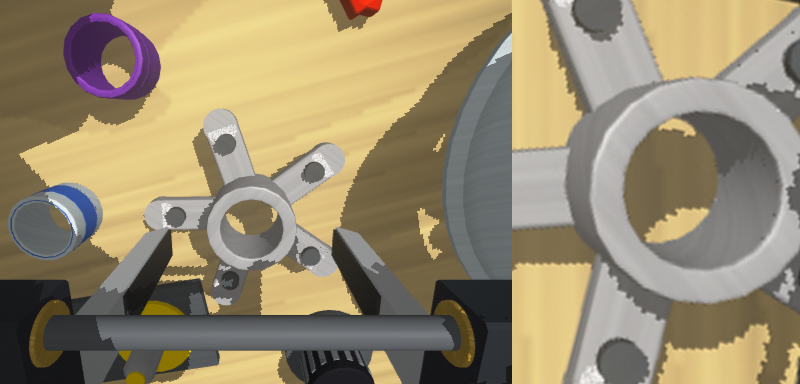

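The boss is centred between the jaws at (252,225). I descend and grip.

Call:
{"name": "apply_moves", "arguments": {"deltas": [{"dp": [0, 0.03, 0.001], "roll": 0, "grip": -1}, {"dp": [0, 0.018, 0], "roll": 0, "grip": -1}, {"dp": [0, 0, 0], "roll": 0, "grip": -1}, {"dp": [0, 0, 0], "roll": 0, "grip": 1}, {"dp": [0, 0, 0], "roll": 0, "grip": 1}, {"dp": [0, 0, 0], "roll": 0, "grip": 1}, {"dp": [0, 0, 0], "roll": 0, "grip": 1}, {"dp": [0, 0, 0], "roll": 0, "grip": -1}, {"dp": [0, 0, 0], "roll": 0, "grip": -1}, {"dp": [0, 0, 0], "roll": 0, "grip": -1}], "newtons": 20}}

```text
time_s: 10.07
ee_pos: [0.5047, 0.0557, 0.0564]
eef_rot: [-1.571, 0.0, 1.318]
force: [-0.1, 0.6, 0.3]
grip_width: 0.0848
```

Call:
{"name": "apply_moves", "arguments": {"deltas": [{"dp": [0, 0, 0], "roll": 0.1745, "grip": -1}, {"dp": [0, 0, 0], "roll": 0.1745, "grip": -1}, {"dp": [0, 0, 0], "roll": 0.1745, "grip": -1}, {"dp": [0, 0, 0], "roll": 0.1745, "grip": -1}, {"dp": [0, 0, 0], "roll": 0.1745, "grip": -1}, {"dp": [0, 0, 0], "roll": 0.1745, "grip": -1}, {"dp": [0, 0, 0], "roll": 0.1745, "grip": -1}, {"dp": [0, 0, 0], "roll": 0.1745, "grip": -1}, {"dp": [0, 0, 0], "roll": 0.1745, "grip": -1}, {"dp": [0, 0, 0], "roll": 0, "grip": -1}]}}

```text
time_s: 11.32
ee_pos: [0.5048, 0.0557, 0.0564]
eef_rot: [-1.571, 0.0, -0.251]
force: [-0.0, 0.2, 0.4]
grip_width: 0.0943
```

Call:
{"name": "apply_moves", "arguments": {"deltas": [{"dp": [0, 0, 0], "roll": 0, "grip": 1}, {"dp": [0, 0, 0], "roll": 0, "grip": 1}, {"dp": [0, 0, 0], "roll": 0, "grip": 1}, {"dp": [0, 0, 0], "roll": 0, "grip": 1}, {"dp": [0, 0, 0], "roll": 0, "grip": 1}], "newtons": 50}}

```text
time_s: 11.95
ee_pos: [0.505, 0.0557, 0.0565]
eef_rot: [-1.571, -0.0, -0.252]
force: [1.9, -0.1, -1.8]
grip_width: 0.06
```

Call:
{"name": "apply_moves", "arguments": {"deltas": [{"dp": [0, -0.03, 0], "roll": 0, "grip": 1}, {"dp": [0, -0.054, 0], "roll": 0, "grip": 1}, {"dp": [0, -0.054, 0], "roll": 0, "grip": 1}, {"dp": [0, -0.054, 0], "roll": 0, "grip": 1}, {"dp": [0, -0.052, 0], "roll": 0, "grip": 1}, {"dp": [-0.0079, 0, 0.0556], "roll": 0, "grip": 1}, {"dp": [-0.0079, 0, 0.0556], "roll": 0, "grip": 1}, {"dp": [-0.0079, 0, 0.0556], "roll": 0, "grip": 1}, {"dp": [-0.0079, 0, 0.0556], "roll": 0, "grip": 1}, {"dp": [-0.0079, 0, 0.0556], "roll": 0, "grip": 1}]}}

```text
time_s: 13.2
ee_pos: [0.5355, 0.3364, 0.2991]
eef_rot: [-1.573, 0.002, -0.252]
force: [1.1, -0.3, -6.5]
grip_width: 0.0599
```

Call:
{"name": "apply_moves", "arguments": {"deltas": [{"dp": [0, 0, 0], "roll": -0.0995, "grip": 1}, {"dp": [0, 0, 0], "roll": -0.0995, "grip": 1}, {"dp": [0, 0, 0], "roll": 0, "grip": 1}, {"dp": [0, 0, 0], "roll": 0, "grip": 1}]}}

```text
time_s: 13.7
ee_pos: [0.5358, 0.3346, 0.2998]
eef_rot: [-1.571, 0.001, -0.056]
force: [0.2, -0.3, -6.9]
grip_width: 0.0598
```

```bash
python3 - <<'E'
from look import *
o,I,im=look("w7"); print(o["ee_pos"],o["eef_rot"],o["grip_width"],delta((.536,.335)))
z=o["ee_pos"][2]-.028
cv2.imwrite("pics/w7r.png",np.hstack([im,rectify(im,I,o["ee_pos"],z+.012,.1,384)[:,:288]]))
E
```

```text
[0.5358 0.3346 0.2998] [-1.5714  0.0011 -0.0558] 0.05983280823712324 {'tx': np.float64(6.34013172694912e-05), 'tz': np.float64(0.0004253113233316189), 'ty': None, 'roll': None}
```

View pics/w7r.png

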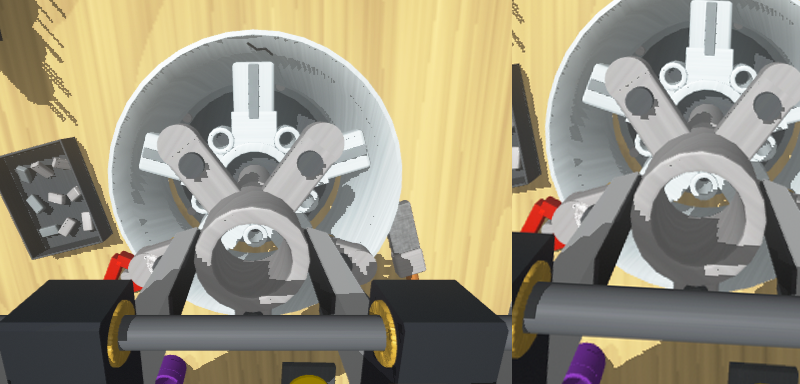

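```bash
python3 - <<'E'
from look import *
o,I,im=load("w7"); p=o["ee_pos"]; y=o["eef_rot"][2]
fa=np.radians(40.1)+y+.252; wa=np.radians(51.5)
print("flange ang",np.degrees(fa)%72)
for k in range(5):
    a=fa+k*2*np.pi/5; b=wa+k*2*np.pi/5
    print(proj(I,[p[0]+.056*np.cos(a),p[1]+.056*np.sin(a),p[2]-.016]), proj(I,[.536+.056*np.cos(b),.335+.056*np.sin(b),.140]))
print("boss",proj(I,[p[0],p[1],p[2]+.016]))
A=[ray(I,u,p[2]-.016) for u in ((190,163),(313,163))]; B=[ray(I,u,.14) for u in ((222,139),(288,139))]
for X in (A,B): d=X[1]-X[0]; print(np.hypot(*d[:2]),np.degrees(np.arctan2(d[1],d[0])),(X[0]+X[1])/2)
E
```

```text
flange ang 51.34276562004485
[313.0054 164.8066] [286.7824 139.2552]
[196.212  165.8868] [219.905  140.0718]
[168.5767 267.0152] [202.5227 201.3903]
[255.6791 320.8112] [254.3521 235.6963]
[342.1238 265.5391] [305.4913 200.1933]
boss [255.7573 264.8137]
0.06919746659485924 -3.192790019922276 [0.5363 0.3813 0.2838]
0.06493040668639449 -3.1926322170907073 [0.5396 0.3808 0.14  ]
```

```bash
python3 - <<'E'
from look import *
from scipy.spatial.transform import Rotation as R
for t in ["w1","w2","w3","w4","w5","w6","w7"]:
    o,I,im=load(t); Rt=R.from_euler("xyz",o["eef_rot"]).as_matrix(); T=I["world_from_camera"]
    print(t,Rt.T@(T[:3,3]-o["ee_pos"]),R.from_matrix(Rt.T@T[:3,:3]).as_euler("xyz",degrees=True),o["joint_vel"].round(3))
E
```

```text
w1 [ 0.0001 -0.1678  0.0791] [-105.3564   -0.0056   -0.0571] [-0.61   0.541 -0.733 -0.001  0.189 -0.611]
w2 [ 0.0001 -0.1678  0.0791] [-105.3577   -0.0068   -0.0544] [-0.002  0.067  0.453 -0.002 -0.506 -0.005]
w3 [ 0.0001 -0.1678  0.0791] [-105.3557   -0.0019   -0.0549] [ 0.063 -0.023  0.029  0.017 -0.003  0.032]
w4 [ 0.0001 -0.1678  0.0791] [-105.3567   -0.0074   -0.0546] [ 0.007  0.08  -0.127  0.001  0.     0.007]
w5 [ 0.0001 -0.1678  0.0791] [-105.3594   -0.0045   -0.0567] [-0.024 -0.022  0.027  0.    -0.    -0.001]
w6 [ 0.0001 -0.1678  0.0791] [-105.3573   -0.002    -0.0539] [ 0.008 -0.015 -0.009 -0.    -0.004  0.   ]
w7 [-0.0023 -0.1679  0.0773] [-105.2598   -0.0033   -0.0661] [-0.004 -0.005 -0.004  0.001 -0.001 -0.006]
```

```bash
python3 - <<'E'
from look import *
for t in ["w1","w3","w4","w5","w6","w7"]:
    o,I,im=load(t); p=o["ee_pos"];q=o["qpos"];c=I["world_from_camera"][:3,3]
    f=lambda v:np.array([np.cos(q[0])*v[0]+np.sin(q[0])*v[1],-np.sin(q[0])*v[0]+np.cos(q[0])*v[1]])
    print(t,f(p),q,o["eef_rot"][2])
o=ctrl.get_obs(); print(o["time_s"],o["ee_pos"],o["qpos"],o["force"],o["moment"])
E
```

```text
w1 [0.6234 0.0366] [ 0.4916  0.4235  1.0833  0.      1.6354 -0.8264] 1.317981499596892
w3 [0.6748 0.0365] [ 0.0744  0.5667  1.0009 -0.0004  1.576  -1.24  ] 1.3143623354904845
w4 [0.5071 0.0366] [ 0.0374  0.1845  1.5963 -0.0001  1.3601 -1.2802] 1.317592217750515
w5 [0.6338 0.0366] [ 0.4985  0.4507  1.0507 -0.0002  1.641  -0.8197] 1.3182500315263679
w6 [0.5083 0.0366] [ 0.0364  0.3324  1.7536 -0.      1.0533 -1.2809] 1.3173122657069467
w7 [0.6307 0.0366] [0.5002 0.4481 1.1297 0.0001 1.565  0.556 ] -0.05577672290019553
13.75 [0.5359 0.3346 0.3001] [0.5001 0.4479 1.1295 0.     1.565  0.5556] [ 0.1324  0.0944 -6.7728] [-0.1497  0.0366  0.0058]
```

```bash
python3 - <<'E'
from look import *
e=np.array([-.00226,.00069,0])
wa=np.radians(51.5)
def circ(im,I,c,z,r1,r2,half=.02,n=320):
    g=cv2.cvtColor(rectify(im,I,c,z,half,n),cv2.COLOR_BGR2GRAY); g=cv2.GaussianBlur(g,(7,7),0); s=2*half/n
    h=cv2.HoughCircles(g,cv2.HOUGH_GRADIENT_ALT,1.5,50,100,.5,minRadius=int(r1/s),maxRadius=int(r2/s))
    if h is None: return None
    h=h[0]; i=np.argmin(np.hypot(h[:,0]-n/2,h[:,1]-n/2)); u,v,r=h[i]
    return c[0]+(u-n/2)*s,c[1]-(v-n/2)*s,r*s
for t in ["w1","w5","w7"]:
    o,I,im=load(t); I["world_from_camera"][:3,3]-=e
    pts=[]
    for k in range(5):
        b=wa+k*2*np.pi/5; c=(.538+.056*np.cos(b),.335+.056*np.sin(b))
        r=circ(im,I,c,.14,.0065,.014)
        if r: pts.append((r[0]-c[0]+.538,r[1]-c[1]+.335,r[2],k))
    print(t,np.array(pts)*[1e3,1e3,1e3,1])
    if t=="w5": print("spindle",circ(im,I,(.538,.335),.206,.010,.020,.03), circ(im,I,(.538,.335),.201,.015,.022,.03))
    if t!="w7":print("rim",circ(im,I,(.538,.335),.161,.125,.15,.16,640))
E
```

```text
Traceback (most recent call last):
cv2.error: OpenCV(4.12.0) /io/opencv/modules/imgproc/src/hough.cpp:2324: error: (-211:One of the arguments' values is out of range) when using HOUGH_GRADIENT_ALT method, param2 parameter must be smaller than 1.0 in function 'HoughCircles'
```

```bash
python3 - <<'E'
from look import *
e=np.array([-.00226,.00069,0])
wa=np.radians(51.5)
def circ(im,I,c,z,r1,r2,half=.02,n=320):
    g=cv2.cvtColor(rectify(im,I,c,z,half,n),cv2.COLOR_BGR2GRAY); g=cv2.GaussianBlur(g,(7,7),0); s=2*half/n
    h=cv2.HoughCircles(g,cv2.HOUGH_GRADIENT_ALT,1.5,10,param1=100,param2=.5,minRadius=int(r1/s),maxRadius=int(r2/s))
    if h is None: return None
    h=h.reshape(-1,h.shape[-1]); i=np.argmin(np.hypot(h[:,0]-n/2,h[:,1]-n/2)); u,v,r=h[i][:3]
    return c[0]+(u-n/2)*s,c[1]-(v-n/2)*s,r*s
for t in ["w1","w5","w7"]:
    o,I,im=load(t); I["world_from_camera"][:3,3]-=e
    pts=[]
    for k in range(5):
        b=wa+k*2*np.pi/5; c=(.538+.056*np.cos(b),.335+.056*np.sin(b))
        r=circ(im,I,c,.14,.0065,.014)
        if r: pts.append((r[0]-c[0]+.538,r[1]-c[1]+.335,r[2],k))
    if pts: print(t,np.array(pts)*[1e3,1e3,1e3,1])
    if t=="w5": print("spindle",circ(im,I,(.538,.335),.206,.010,.020,.03), circ(im,I,(.538,.335),.201,.015,.022,.03))
    if t!="w7":print("rim",circ(im,I,(.538,.335),.161,.125,.15,.16,640))
E
```

```text
w1 [[539.5625 333.8125  12.6794   0.    ]
 [539.9375 333.0625   7.7933   1.    ]
 [539.75   333.625    7.3674   2.    ]]
rim (np.float32(0.534), np.float32(0.3375), np.float32(0.13535027))
w5 [[537.875  334.5625  12.7686   0.    ]
 [538.0625 334.75     7.8318   1.    ]
 [539.     333.8125  13.0068   2.    ]
 [538.25   333.8125   8.1189   3.    ]]
spindle (np.float32(0.5366875), np.float32(0.3351875), np.float32(0.017282752)) (np.float32(0.5369687), np.float32(0.33575), np.float32(0.016266037))
rim (np.float32(0.53325), np.float32(0.33675), np.float32(0.13692676))
w7 [[538.0625 334.75     7.9299   0.    ]
 [538.4375 334.1875  12.8748   1.    ]
 [538.625  334.75     8.0307   3.    ]]
```

Hough fits from two views agree on the wheel at (0.538,0.3345). I correct 2 mm in x and lower the flange step by step, watching the force.

Call:
{"name": "apply_moves", "arguments": {"deltas": [{"dp": [0.002, 0.03, 0], "roll": 0, "grip": 1}, {"dp": [0, 0.03, 0], "roll": 0, "grip": 1}, {"dp": [0, 0.01, 0], "roll": 0, "grip": 1}, {"dp": [0, 0.01, 0], "roll": 0, "grip": 1}, {"dp": [0, 0, 0], "roll": 0, "grip": 1}]}}

```text
time_s: 14.38
ee_pos: [0.538, 0.3347, 0.2206]
eef_rot: [-1.571, 0.0, -0.054]
force: [-0.1, -1.0, -7.0]
grip_width: 0.0601
```

Call:
{"name": "apply_moves", "arguments": {"deltas": [{"dp": [0, 0.01, 0], "roll": 0, "grip": 1}, {"dp": [0, 0.01, 0], "roll": 0, "grip": 1}, {"dp": [0, 0.006, 0], "roll": 0, "grip": 1}, {"dp": [0, 0, 0], "roll": 0, "grip": 1}]}}

```text
time_s: 14.88
ee_pos: [0.5378, 0.3346, 0.1938]
eef_rot: [-1.571, 0.001, -0.054]
force: [-0.1, 0.4, -5.9]
grip_width: 0.0599
```

Call:
{"name": "apply_moves", "arguments": {"deltas": [{"dp": [0, 0.005, 0], "roll": 0, "grip": 1}, {"dp": [0, 0.005, 0], "roll": 0, "grip": 1}, {"dp": [0, 0, 0], "roll": 0, "grip": 1}]}}

```text
time_s: 15.25
ee_pos: [0.5378, 0.3346, 0.1839]
eef_rot: [-1.571, 0.001, -0.054]
force: [-0.5, -0.1, -7.2]
grip_width: 0.0598
```

Call:
{"name": "apply_moves", "arguments": {"deltas": [{"dp": [0, 0.007, 0], "roll": 0, "grip": 1}, {"dp": [0, 0.006, 0], "roll": 0, "grip": 1}, {"dp": [0, 0.002, 0], "roll": 0, "grip": 1}, {"dp": [0, 0, 0], "roll": 0, "grip": 1}]}}

```text
time_s: 15.75
ee_pos: [0.538, 0.3346, 0.1694]
eef_rot: [-1.571, 0.0, -0.054]
force: [0.1, 1.2, -6.5]
grip_width: 0.0599
```

Call:
{"name": "apply_moves", "arguments": {"deltas": [{"dp": [0, 0.001, 0], "roll": 0, "grip": 1}, {"dp": [0, 0.001, 0], "roll": 0, "grip": 1}, {"dp": [0, 0, 0], "roll": 0, "grip": 1}]}}

```text
time_s: 16.12
ee_pos: [0.5382, 0.3349, 0.1686]
eef_rot: [-1.57, -0.001, -0.053]
force: [-2.9, -0.9, 5.8]
grip_width: 0.0602
```

Seated: contact at TCP z 0.1686, against 0.1685 expected. I release, lift and fetch the nut.

Call:
{"name": "apply_moves", "arguments": {"deltas": [{"dp": [0, 0, 0], "roll": 0, "grip": -1}, {"dp": [0, 0, 0], "roll": 0, "grip": -1}, {"dp": [0, 0, 0], "roll": 0, "grip": -1}, {"dp": [0, -0.05, 0], "roll": 0, "grip": -1}, {"dp": [0, -0.06, 0], "roll": 0, "grip": -1}, {"dp": [0.0282, 0, -0.0478], "roll": 0, "grip": -1}, {"dp": [0.0282, 0, -0.0478], "roll": 0, "grip": -1}, {"dp": [0.0282, 0, -0.0478], "roll": 0, "grip": -1}, {"dp": [0.0282, 0, -0.0478], "roll": 0, "grip": -1}, {"dp": [0.0282, 0, -0.0478], "roll": 0, "grip": -1}]}}

```text
time_s: 17.38
ee_pos: [0.6667, 0.0867, 0.2775]
eef_rot: [-1.571, -0.0, -0.054]
force: [0.3, -0.2, 0.1]
grip_width: 0.0938
```

```bash
python3 - <<'E'
from look import *
ctrl_o,I,im=look("w8"); print(ctrl_o["time_s"],ctrl_o["ee_pos"],delta((.671,.0895),.036))
S=imaging.camera("scene"); cv2.imwrite("pics/scene1.png",S)
c=cv2.resize(S[100:280,260:420],(533,600),interpolation=cv2.INTER_CUBIC)
cv2.imwrite("pics/v8.png",np.hstack([cv2.resize(c,(341,384)),im[:, :459]]))
E
```

```text
17.375 [0.6667 0.0867 0.2775] {'tx': np.float64(0.0018826307522519855), 'tz': np.float64(0.008993751996675094), 'ty': np.float64(0.240723610283435), 'roll': None}
```

View pics/v8.png

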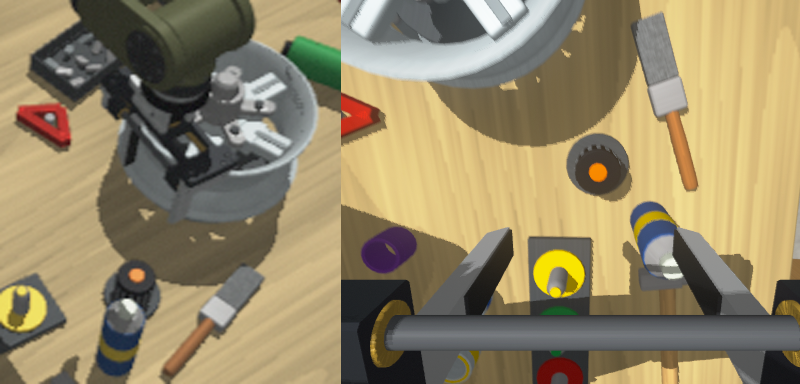

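```bash
python3 - <<'E'
from look import *
e=np.array([-.00226,.00069,0])
o,I,im=load("w8"); I["world_from_camera"][:3,3]-=e
hsv=cv2.cvtColor(im,cv2.COLOR_BGR2HSV)
m=cv2.inRange(hsv,(5,180,180),(22,255,255)); m[:,:220]=0; m[200:]=0; m[:,300:]=0
M=cv2.moments(m,True); c=(M["m10"]/M["m00"],M["m01"]/M["m00"]); P=ray(I,c,.061); print(c,P,delta(P,.036))
print("can",ray(I,(321,262),.150))
print("flange chk: nothing")
E
```

```text
(256.4573643410853, 171.9922480620155) [0.673  0.0883 0.061 ] {'tx': np.float64(0.005136182095444679), 'tz': np.float64(0.005174198016896394), 'ty': np.float64(0.2405350933174625), 'roll': None}
can [0.7313 0.0126 0.15  ]
flange chk: nothing
```

Call:
{"name": "apply_moves", "arguments": {"deltas": [{"dp": [0.004, 0, 0.003], "roll": 0, "grip": -1}, {"dp": [0, 0, 0], "roll": -0.15, "grip": -1}, {"dp": [0, 0, 0], "roll": -0.15, "grip": -1}, {"dp": [0, 0, 0], "roll": -0.15, "grip": -1}, {"dp": [0, 0.04, 0], "roll": -0.15, "grip": -1}, {"dp": [0, 0.06, 0], "roll": 0, "grip": -1}, {"dp": [0, 0.06, 0], "roll": 0, "grip": -1}, {"dp": [0, 0.04, 0], "roll": 0, "grip": -1}, {"dp": [0, 0.03, 0], "roll": 0, "grip": -1}, {"dp": [0, 0.01, 0], "roll": 0, "grip": -1}]}}

```text
time_s: 18.73
ee_pos: [0.6692, 0.0928, 0.0358]
eef_rot: [-1.57, 0.002, 0.548]
force: [-0.9, 0.3, 0.9]
grip_width: 0.0939
```

Call:
{"name": "apply_moves", "arguments": {"deltas": [{"dp": [0, 0, 0], "roll": 0, "grip": -1}, {"dp": [0, 0, 0], "roll": 0, "grip": 1}, {"dp": [0, 0, 0], "roll": 0, "grip": 1}, {"dp": [0, 0, 0], "roll": 0, "grip": 1}, {"dp": [0, 0, 0], "roll": 0, "grip": 1}, {"dp": [0, 0, 0], "roll": 0, "grip": 1}]}}

```text
time_s: 19.48
ee_pos: [0.6702, 0.0912, 0.0376]
eef_rot: [-1.571, -0.0, 0.546]
force: [-0.6, 0.3, 1.3]
grip_width: 0.0554
```

Call:
{"name": "apply_moves", "arguments": {"deltas": [{"dp": [0, -0.03, 0], "roll": 0, "grip": 1}, {"dp": [0, -0.058, 0], "roll": 0, "grip": 1}, {"dp": [0, -0.058, 0], "roll": 0, "grip": 1}, {"dp": [0, -0.058, 0], "roll": 0, "grip": 1}, {"dp": [0, -0.058, 0], "roll": 0, "grip": 1}, {"dp": [0.0028, 0, 0.0552], "roll": 0, "grip": 1}, {"dp": [0.0028, 0, 0.0552], "roll": 0, "grip": 1}, {"dp": [0.0028, 0, 0.0552], "roll": 0, "grip": 1}, {"dp": [0.0028, 0, 0.0552], "roll": 0, "grip": 1}, {"dp": [0.0028, 0, 0.0552], "roll": 0, "grip": 1}]}}

```text
time_s: 20.72
ee_pos: [0.5375, 0.3357, 0.2989]
eef_rot: [-1.571, 0.001, 0.546]
force: [0.2, 0.5, -2.9]
grip_width: 0.0554
```

Call:
{"name": "apply_moves", "arguments": {"deltas": [{"dp": [0, 0, 0], "roll": 0, "grip": 1}, {"dp": [0, 0, 0], "roll": 0, "grip": 1}]}}

```text
time_s: 20.98
ee_pos: [0.5387, 0.334, 0.299]
eef_rot: [-1.571, 0.001, 0.547]
force: [1.0, 0.0, -4.8]
grip_width: 0.0554
```

```bash
python3 - <<'E'
from look import *
e=np.array([-.00226,.00069,0])
o,I,im=look("w9"); I["world_from_camera"][:3,3]-=e
print(o["ee_pos"],o["grip_width"],o["force"])
hsv=cv2.cvtColor(im,cv2.COLOR_BGR2HSV)
m=cv2.inRange(hsv,(5,180,180),(22,255,255)); m[:,:190]=0; m[:,320:]=0
M=cv2.moments(m,True); c=(M["m10"]/M["m00"],M["m01"]/M["m00"]); P=ray(I,c,o["ee_pos"][2]-.0376+.061); print(c,P)
d=delta(P[:2]); print("nut in tool",d); print("need from nut to wheel",np.array([.538,.3345])-P[:2])
E
```

```text
[0.5387 0.334  0.299 ] 0.05540720790407536 [ 1.0215  0.0328 -4.7655]
(252.5343618513324, 275.718793828892) [0.5407 0.3321 0.3224]
nut in tool {'tx': np.float64(0.0006456624074649565), 'tz': np.float64(-0.0021378375038557493), 'ty': None, 'roll': None}
need from nut to wheel [-0.0027  0.0024]
```

View pics/w9.png

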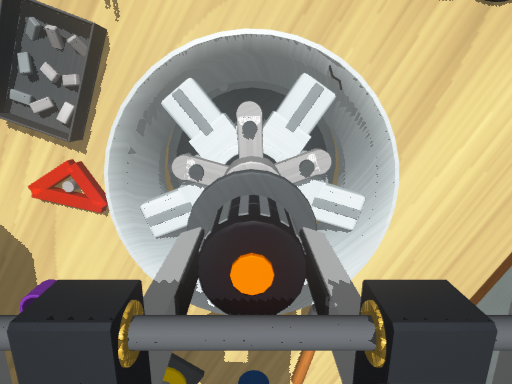

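The flange sits symmetrically, with its arms between the spokes, and the nut is held with its button at (252,275). I correct by 3 mm along tool z and lower.

Call:
{"name": "apply_moves", "arguments": {"deltas": [{"dp": [-0.0005, 0.03, 0.003], "roll": 0, "grip": 1}, {"dp": [0, 0.02, 0], "roll": 0, "grip": 1}, {"dp": [0, 0.004, 0], "roll": 0, "grip": 1}, {"dp": [0, 0.004, 0], "roll": 0, "grip": 1}, {"dp": [0, 0.004, 0], "roll": 0, "grip": 1}, {"dp": [0, 0, 0], "roll": 0, "grip": 1}]}}

```text
time_s: 21.78
ee_pos: [0.5368, 0.3366, 0.2376]
eef_rot: [-1.571, -0.0, 0.546]
force: [-0.2, 0.3, -3.1]
grip_width: 0.0555
```

Past the spindle top with no contact. I continue down.

Call:
{"name": "apply_moves", "arguments": {"deltas": [{"dp": [0, 0.005, 0], "roll": 0, "grip": 1}, {"dp": [0, 0.005, 0], "roll": 0, "grip": 1}, {"dp": [0, 0.003, 0], "roll": 0, "grip": 1}, {"dp": [0, 0.002, 0], "roll": 0, "grip": 1}, {"dp": [0, 0, 0], "roll": 0, "grip": 1}]}}

```text
time_s: 22.4
ee_pos: [0.5367, 0.3366, 0.2223]
eef_rot: [-1.571, 0.0, 0.547]
force: [0.1, -0.5, -3.5]
grip_width: 0.0556
```

Call:
{"name": "apply_moves", "arguments": {"deltas": [{"dp": [0, 0.001, 0], "roll": 0, "grip": 1}, {"dp": [0, 0.001, 0], "roll": 0, "grip": 1}, {"dp": [0, 0, 0], "roll": 0, "grip": 1}]}}

```text
time_s: 22.78
ee_pos: [0.5368, 0.3367, 0.2216]
eef_rot: [-1.571, -0.001, 0.547]
force: [-3.0, -1.4, 5.8]
grip_width: 0.0553
```

Nut seated: contact at 0.2216, as predicted. I push slightly, release, rotate and go to the collets.

Call:
{"name": "apply_moves", "arguments": {"deltas": [{"dp": [0, 0.001, 0], "roll": 0, "grip": 1}, {"dp": [0, 0, 0], "roll": 0, "grip": 1}, {"dp": [0, 0, 0], "roll": 0, "grip": -1}, {"dp": [0, 0, 0], "roll": 0, "grip": -1}, {"dp": [0, 0, 0], "roll": 0, "grip": -1}, {"dp": [0, -0.05, 0], "roll": 0, "grip": -1}, {"dp": [0, -0.04, 0], "roll": 0.128, "grip": -1}, {"dp": [0, 0, 0], "roll": 0.128, "grip": -1}, {"dp": [0, 0, 0], "roll": 0.128, "grip": -1}, {"dp": [0, 0, 0], "roll": 0.128, "grip": -1}]}}

```text
time_s: 24.02
ee_pos: [0.5367, 0.3366, 0.3093]
eef_rot: [-1.571, 0.0, 0.03]
force: [0.8, 0.4, -0.5]
grip_width: 0.0936
```

Call:
{"name": "apply_moves", "arguments": {"deltas": [{"dp": [0, 0, 0], "roll": 0.128, "grip": -1}, {"dp": [0, 0, 0], "roll": 0, "grip": -1}, {"dp": [-0.0022, 0, -0.0548], "roll": 0, "grip": -1}, {"dp": [-0.0022, 0, -0.0548], "roll": 0, "grip": -1}, {"dp": [-0.0022, 0, -0.0548], "roll": 0, "grip": -1}, {"dp": [-0.0022, 0, -0.0548], "roll": 0, "grip": -1}, {"dp": [-0.0022, 0, -0.0548], "roll": 0, "grip": -1}, {"dp": [-0.0022, 0, -0.0548], "roll": 0, "grip": -1}, {"dp": [-0.0022, 0, -0.0548], "roll": 0, "grip": -1}, {"dp": [-0.0022, 0, -0.0548], "roll": 0, "grip": -1}]}}

```text
time_s: 25.28
ee_pos: [0.4777, -0.0999, 0.3096]
eef_rot: [-1.571, -0.001, -0.09]
force: [0.9, 0.3, -0.3]
grip_width: 0.094
```

Call:
{"name": "apply_moves", "arguments": {"deltas": [{"dp": [0.05, 0, -0.03], "roll": 0, "grip": -1}, {"dp": [0, 0, 0], "roll": 0, "grip": -1}, {"dp": [0, 0, 0], "roll": 0, "grip": -1}]}}

```text
time_s: 25.65
ee_pos: [0.525, -0.1325, 0.3093]
eef_rot: [-1.571, 0.0, -0.092]
force: [0.1, 1.2, 0.3]
grip_width: 0.0938
```

```bash
python3 - <<'E'
from look import *
o,I,im=look("w10"); print(o["time_s"],o["ee_pos"],o["eef_rot"][2])
S=imaging.camera("scene"); cv2.imwrite("pics/scene2.png",S)
c=cv2.resize(S[70:250,300:420],(256,384),interpolation=cv2.INTER_CUBIC)
cv2.imwrite("pics/v10.png",np.hstack([im,c]))
E
```

```text
25.65 [ 0.525  -0.1325  0.3093] -0.09156977344310857
```

View pics/v10.png

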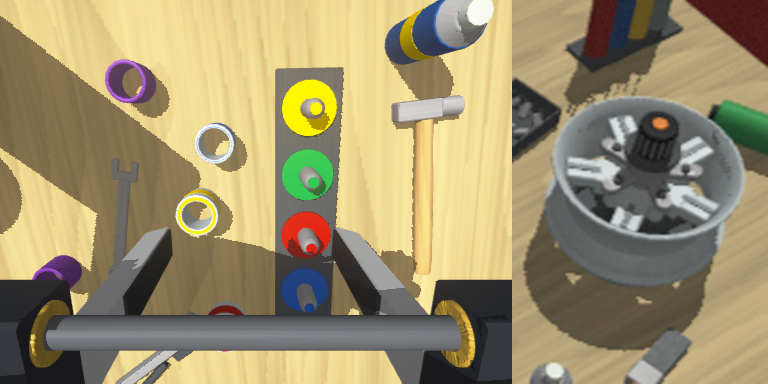

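The nut and flange are clamped flat on the wheel (right panel). Discs are at yellow (309,108), green (307,176), red (306,235) and blue (304,290). The blue collet is at (215,144), yellow at (197,213) and red at (226,312).

```bash
cat > m.py <<'E'
from look import *
E_=np.array([-.00226,.00069,0])
def circ(im,I,c,z,r1,r2,half=.05,n=400):
    g=cv2.cvtColor(rectify(im,I,c,z,half,n),cv2.COLOR_BGR2GRAY); g=cv2.GaussianBlur(g,(5,5),0); s=2*half/n
    h=cv2.HoughCircles(g,cv2.HOUGH_GRADIENT_ALT,1.5,5,param1=100,param2=.5,minRadius=int(r1/s),maxRadius=int(r2/s))
    if h is None: return []
    h=h.reshape(-1,h.shape[-1])
    return [np.array([c[0]+(u-n/2)*s,c[1]-(v-n/2)*s,r*s]) for u,v,r in h[:4,:3]]
E
python3 - <<'E'
from m import *
o,I,im=load("w10"); I["world_from_camera"][:3,3]-=E_
for n,u,z,r1,r2 in [("Y",(309,108),.018,.033,.041),("G",(307,176),.018,.033,.041),("R",(306,235),.018,.033,.041),("B",(304,290),.018,.033,.041),("cB",(215,144),.045,.018,.032),("cY",(197,213),.045,.018,.032),("cR",(226,313),.045,.018,.032)]:
    P=ray(I,u,z); print(n,P,circ(im,I,P,z,r1,r2))
for n,u in [("tY",(314,107)),("tG",(313,182)),("tR",(312,248)),("tB",(308,302))]: print(n,ray(I,u,.064))
E
```

```text
Y [ 0.6091 -0.065   0.018 ] [array([ 0.6071, -0.0645,  0.0367])]
G [ 0.602 -0.158  0.018] [array([ 0.6023, -0.1564,  0.0364])]
R [ 0.5963 -0.2475  0.018 ] []
B [ 0.5887 -0.3394  0.018 ] []
cB [ 0.4806 -0.0986  0.045 ] [array([ 0.4801, -0.0992,  0.0252]), array([ 0.4846, -0.0966,  0.0243]), array([ 0.4774, -0.0988,  0.022 ]), array([ 0.4823, -0.0913,  0.0214])]
cY [ 0.4445 -0.1901  0.045 ] [array([ 0.4433, -0.1937,  0.0214]), array([ 0.4459, -0.193 ,  0.0259]), array([ 0.4433, -0.1937,  0.0294]), array([ 0.4421, -0.2016,  0.0219])]
cR [ 0.4666 -0.3508  0.045 ] []
tY [ 0.6075 -0.0635  0.064 ]
tG [ 0.6023 -0.1563  0.064 ]
tR [ 0.5971 -0.248   0.064 ]
tB [ 0.5878 -0.3307  0.064 ]
```

Call:
{"name": "apply_moves", "arguments": {"deltas": [{"dp": [-0.048, 0, 0.0293], "roll": 0, "grip": -1}, {"dp": [0, 0.05, 0], "roll": 0, "grip": -1}, {"dp": [0, 0.06, 0], "roll": 0, "grip": -1}, {"dp": [0, 0.06, 0], "roll": 0, "grip": -1}, {"dp": [0, 0.06, 0], "roll": 0, "grip": -1}, {"dp": [0, 0.04, 0], "roll": 0, "grip": -1}, {"dp": [0, 0.009, 0], "roll": 0, "grip": -1}, {"dp": [0, 0, 0], "roll": 0, "grip": -1}]}}

```text
time_s: 26.75
ee_pos: [0.4806, -0.0989, 0.0317]
eef_rot: [-1.571, -0.001, -0.093]
force: [-0.0, -0.5, 0.5]
grip_width: 0.0941
```

Call:
{"name": "apply_moves", "arguments": {"deltas": [{"dp": [0, 0, 0], "roll": 0, "grip": 1}, {"dp": [0, 0, 0], "roll": 0, "grip": 1}, {"dp": [0, 0, 0], "roll": 0, "grip": 1}, {"dp": [0, 0, 0], "roll": 0, "grip": 1}, {"dp": [0, 0, 0], "roll": 0, "grip": 1}, {"dp": [0, -0.03, 0], "roll": 0, "grip": 1}, {"dp": [0, -0.05, 0], "roll": 0, "grip": 1}, {"dp": [0, -0.05, 0], "roll": 0, "grip": 1}, {"dp": [0, 0, 0], "roll": 0, "grip": 1}], "newtons": 30}}

```text
time_s: 27.88
ee_pos: [0.4815, -0.0995, 0.1635]
eef_rot: [-1.572, -0.006, -0.093]
force: [0.2, 0.2, -3.2]
grip_width: 0.0515
```

```bash
python3 - <<'E'
from m import *
o=ctrl.get_obs(); print(o["ee_pos"],o["grip_width"],o["force"],delta((.591,-.340)))
E
```

```text
[ 0.4815 -0.0995  0.1635] 0.05148286661140441 [ 0.1741  0.1888 -3.2257] {'tx': np.float64(0.13150667246415315), 'tz': np.float64(-0.22926988088095598), 'ty': None, 'roll': None}
```

Call:
{"name": "apply_moves", "arguments": {"deltas": [{"dp": [0.0438, 0, -0.0459], "roll": 0, "grip": 1}, {"dp": [0.0438, 0, -0.0459], "roll": 0, "grip": 1}, {"dp": [0.0438, 0, -0.0459], "roll": 0, "grip": 1}, {"dp": [0, 0, 0], "roll": 0, "grip": 1}, {"dp": [0, 0, 0], "roll": 0, "grip": 1}]}}

```text
time_s: 28.5
ee_pos: [0.5956, -0.2457, 0.1584]
eef_rot: [-1.57, 0.003, -0.094]
force: [-0.3, 0.4, -3.4]
grip_width: 0.0515
```

```bash
python3 - <<'E'
from m import *
o,I,im=look("w11"); I["world_from_camera"][:3,3]-=E_
print(o["ee_pos"],o["grip_width"])
r=rectify(im,I,(.591,-.340),.018,.06,480); h=cv2.cvtColor(r,cv2.COLOR_BGR2HSV)
m=cv2.inRange(h,(100,120,40),(125,255,255)); n,l,s,c=cv2.connectedComponentsWithStats(m); i=1+np.argmax(s[1:,4])
(u,v),R=cv2.minEnclosingCircle(np.argwhere(l==i)[:,::-1].astype(np.float32)); print(s[i],R*.25,.591+(u-240)*.25e-3,-.340-(v-240)*.25e-3)
cv2.imwrite("pics/w11r.png",np.hstack([r[:384],im[:,:400]][::-1])[:384] if False else np.hstack([im,cv2.resize(r,(280,384))]))
E
```

```text
[ 0.5956 -0.2457  0.1584] 0.051487545222599726
[ 150   84  177   73 8734] 22.051101684570312 0.5905 -0.30900000000000005
```

View pics/w11r.png

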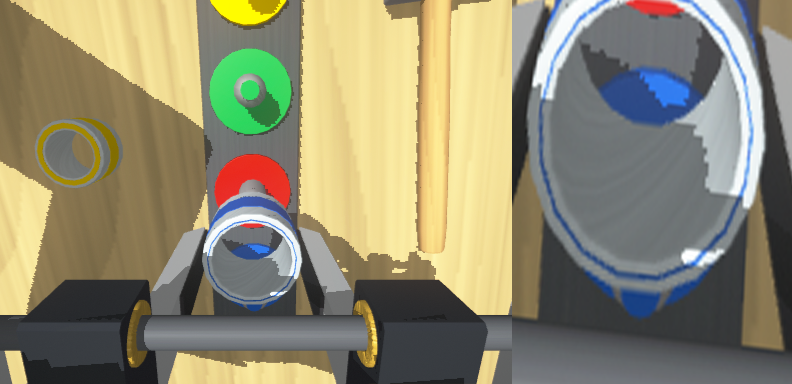

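```bash
python3 - <<'E'
from m import *
o,I,im=load("w11"); I["world_from_camera"][:3,3]-=E_
for nm,c,lo,hi in [("G",(.602,-.156),(45,100,40),(80,255,255))]:
    r=rectify(im,I,c,.018,.05,400); h=cv2.cvtColor(r,cv2.COLOR_BGR2HSV); m=cv2.inRange(h,lo,hi)
    n,l,s,cc=cv2.connectedComponentsWithStats(m); i=1+np.argmax(s[1:,4])
    (u,v),R=cv2.minEnclosingCircle(np.argwhere(l==i)[:,::-1].astype(np.float32)); print(nm,R*.25,c[0]+(u-200)*.25e-3,c[1]-(v-200)*.25e-3)
    print("tip",ray(I,(250,90),.064))
print("rack edges",ray(I,(206,100),.012),ray(I,(303,100),.012))
o,I,im=load("w10"); I["world_from_camera"][:3,3]-=E_
for nm,c,lo,hi in [("G",(.602,-.156),(45,100,40),(80,255,255)),("Y",(.607,-.064),(22,120,80),(35,255,255)),("R",(.597,-.248),(0,150,50),(6,255,255)),("B",(.591,-.34),(100,120,40),(125,255,255))]:
    r=rectify(im,I,c,.018,.05,400); h=cv2.cvtColor(r,cv2.COLOR_BGR2HSV); m=cv2.inRange(h,lo,hi)
    n,l,s,cc=cv2.connectedComponentsWithStats(m); i=1+np.argmax(s[1:,4])
    (u,v),R=cv2.minEnclosingCircle(np.argwhere(l==i)[:,::-1].astype(np.float32)); print(nm,R*.25,c[0]+(u-200)*.25e-3,c[1]-(v-200)*.25e-3)
E
```

```text
G 37.01522445678711 0.60225 -0.15675
tip [ 0.6027 -0.157   0.064 ]
rack edges [ 0.5616 -0.1595  0.012 ] [ 0.65   -0.1678  0.012 ]
G 37.42083740234375 0.6020939331054688 -0.156133544921875
Y 37.74200439453125 0.6090637664794921 -0.06471384429931641
R 37.649879455566406 0.5956461486816406 -0.24699154663085937
B 38.17580795288086 0.5885148124694823 -0.3382859153747559
```

Disc fits agree to 1–2 mm, with the blue post at (0.5884,-0.340). I place the collet.

Call:
{"name": "apply_moves", "arguments": {"deltas": [{"dp": [0.0009, 0, -0.0473], "roll": 0, "grip": 1}, {"dp": [0.0008, 0, -0.0473], "roll": 0, "grip": 1}, {"dp": [0, 0, 0], "roll": 0, "grip": 1}, {"dp": [0, 0.04, 0], "roll": 0, "grip": 1}, {"dp": [0, 0.03, 0], "roll": 0, "grip": 1}, {"dp": [0, 0.015, 0], "roll": 0, "grip": 1}, {"dp": [0, 0.015, 0], "roll": 0, "grip": 1}, {"dp": [0, 0.005, 0], "roll": 0, "grip": 1}, {"dp": [0, 0, 0], "roll": 0, "grip": 1}]}}

```text
time_s: 29.68
ee_pos: [0.5894, -0.3406, 0.0559]
eef_rot: [-1.571, -0.0, -0.093]
force: [-0.6, -0.4, -2.9]
grip_width: 0.0513
```

Call:
{"name": "apply_moves", "arguments": {"deltas": [{"dp": [0, 0.004, 0], "roll": 0, "grip": 1}, {"dp": [0, 0.002, 0], "roll": 0, "grip": 1}, {"dp": [0, 0.001, 0], "roll": 0, "grip": 1}, {"dp": [0, 0, 0], "roll": 0, "grip": 1}]}}

```text
time_s: 30.18
ee_pos: [0.5893, -0.3407, 0.0487]
eef_rot: [-1.571, -0.0, -0.094]
force: [0.4, 0.2, -2.1]
grip_width: 0.0518
```

Call:
{"name": "apply_moves", "arguments": {"deltas": [{"dp": [0, 0.001, 0], "roll": 0, "grip": 1}, {"dp": [0, 0.001, 0], "roll": 0, "grip": 1}, {"dp": [0, 0, 0], "roll": 0, "grip": 1}]}}

```text
time_s: 30.55
ee_pos: [0.5895, -0.3408, 0.0485]
eef_rot: [-1.571, -0.001, -0.093]
force: [-6.8, 4.1, 14.3]
grip_width: 0.0513
```

Call:
{"name": "apply_moves", "arguments": {"deltas": [{"dp": [0, 0, 0], "roll": 0, "grip": -1}, {"dp": [0, 0, 0], "roll": 0, "grip": -1}, {"dp": [0, -0.05, 0], "roll": 0, "grip": -1}, {"dp": [0, -0.06, 0], "roll": 0, "grip": -1}, {"dp": [0, -0.05, 0], "roll": 0, "grip": -1}, {"dp": [-0.0415, 0, -0.0193], "roll": 0, "grip": -1}, {"dp": [-0.0415, 0, -0.0193], "roll": 0, "grip": -1}, {"dp": [-0.0415, 0, -0.0193], "roll": 0, "grip": -1}, {"dp": [0, 0, 0], "roll": 0, "grip": -1}, {"dp": [0, 0, 0], "roll": 0, "grip": -1}]}}

```text
time_s: 31.8
ee_pos: [0.4603, -0.3866, 0.2066]
eef_rot: [-1.571, -0.0, -0.094]
force: [0.2, 1.0, 0.4]
grip_width: 0.0939
```

```bash
python3 - <<'E'
from m import *
o,I,im=look("w12"); I["world_from_camera"][:3,3]-=E_
print(o["ee_pos"])
c=(.460,-.387); print(circ(im,I,c,.045,.018,.034), proj(I,[.46,-.387,.045]))
r=rectify(im,I,c,.045,.05,400); h=cv2.cvtColor(r,cv2.COLOR_BGR2HSV); m=cv2.inRange(h,(0,130,50),(8,255,255))|cv2.inRange(h,(172,130,50),(180,255,255))
(u,v),R=cv2.minEnclosingCircle(np.argwhere(m>0)[:,::-1].astype(np.float32)); print(R*.25,c[0]+(u-200)*.25e-3,c[1]-(v-200)*.25e-3)
# blue home check
for P in [(.5885,-.340,.063)]: print(proj(I,P),circ(im,I,P[:2],.063,.018,.03))
t=imaging.camera("scene"); cv2.imwrite("pics/scene3.png",t)
cv2.imwrite("pics/v12.png",np.hstack([im,cv2.resize(t[210:300,140:205],(277,384))]))
E
```

```text
[ 0.4603 -0.3866  0.2066]
[array([ 0.4572, -0.3891,  0.0311], dtype=float32), array([ 0.4595, -0.3895,  0.0214], dtype=float32), array([ 0.4576, -0.3985,  0.0303], dtype=float32), array([ 0.4554, -0.3989,  0.0226], dtype=float32)] [250.9269 184.5084]
32.42500686645508 0.45959922790527347 -0.3861069602966309
[384.2008 127.0862] [array([ 0.5895, -0.3391,  0.0216], dtype=float32), array([ 0.5824, -0.3376,  0.0277], dtype=float32), array([ 0.5895, -0.3391,  0.0249], dtype=float32), array([ 0.5824, -0.3376,  0.0235], dtype=float32)]
```

View pics/v12.png

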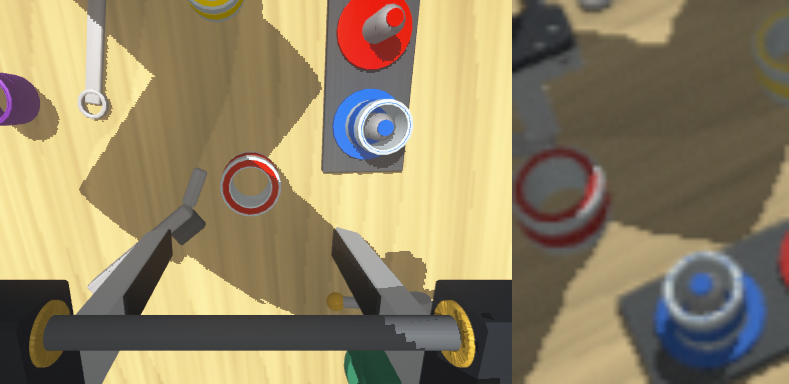

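Blue is home on the blue post at (383,127). Red is at (250,186), with the pliers' tip close to its left at (200,180), so I grip it with the jaws turned by 63°.

Call:
{"name": "apply_moves", "arguments": {"deltas": [{"dp": [-0.0007, 0, -0.0013], "roll": 0.1572, "grip": -1}, {"dp": [0, 0, 0], "roll": 0.1572, "grip": -1}, {"dp": [0, 0, 0], "roll": 0.1572, "grip": -1}, {"dp": [0, 0, 0], "roll": 0.1572, "grip": -1}, {"dp": [0, 0, 0], "roll": 0.1572, "grip": -1}, {"dp": [0, 0, 0], "roll": 0.1572, "grip": -1}, {"dp": [0, 0, 0], "roll": 0.1572, "grip": -1}, {"dp": [0, 0.05, 0], "roll": 0, "grip": -1}, {"dp": [0, 0.06, 0], "roll": 0, "grip": -1}, {"dp": [0, 0.045, 0], "roll": 0, "grip": -1}]}}

```text
time_s: 33.15
ee_pos: [0.4594, -0.3868, 0.0488]
eef_rot: [-1.571, 0.002, -1.193]
force: [-0.3, -0.3, -0.5]
grip_width: 0.094
```

Call:
{"name": "apply_moves", "arguments": {"deltas": [{"dp": [0, 0.02, 0], "roll": 0, "grip": -1}, {"dp": [0, 0, 0], "roll": 0, "grip": -1}, {"dp": [0, 0, 0], "roll": 0, "grip": 1}, {"dp": [0, 0, 0], "roll": 0, "grip": 1}, {"dp": [0, 0, 0], "roll": 0, "grip": 1}, {"dp": [0, 0, 0], "roll": 0, "grip": 1}, {"dp": [0, 0, 0], "roll": 0, "grip": 1}]}}

```text
time_s: 34.02
ee_pos: [0.4594, -0.3882, 0.0322]
eef_rot: [-1.57, -0.001, -1.194]
force: [-0.9, -1.0, 5.6]
grip_width: 0.0621
```

Call:
{"name": "apply_moves", "arguments": {"deltas": [{"dp": [0, -0.03, 0], "roll": 0, "grip": 1}, {"dp": [0, -0.05, 0], "roll": 0, "grip": 1}, {"dp": [0, -0.05, 0], "roll": 0, "grip": 1}, {"dp": [0, 0, 0], "roll": -0.1572, "grip": 1}, {"dp": [0, 0, 0], "roll": -0.1572, "grip": 1}, {"dp": [0, 0, 0], "roll": -0.1572, "grip": 1}, {"dp": [0, 0, 0], "roll": -0.1572, "grip": 1}, {"dp": [0, 0, 0], "roll": -0.1572, "grip": 1}, {"dp": [0, 0, 0], "roll": -0.1572, "grip": 1}, {"dp": [0, 0, 0], "roll": -0.1572, "grip": 1}]}}

```text
time_s: 35.28
ee_pos: [0.4588, -0.3876, 0.1608]
eef_rot: [-1.57, 0.001, -0.088]
force: [0.3, 0.6, -3.8]
grip_width: 0.062
```

Call:
{"name": "apply_moves", "arguments": {"deltas": [{"dp": [0.0305, 0, 0.038], "roll": 0, "grip": 1}, {"dp": [0.0305, 0, 0.038], "roll": 0, "grip": 1}, {"dp": [0.0305, 0, 0.038], "roll": 0, "grip": 1}, {"dp": [0.0305, 0, 0.038], "roll": 0, "grip": 1}, {"dp": [0, 0, 0], "roll": 0, "grip": 1}, {"dp": [0, 0.04, 0], "roll": 0, "grip": 1}, {"dp": [0, 0.03, 0], "roll": 0, "grip": 1}, {"dp": [0, 0, 0], "roll": 0, "grip": 1}]}}

```text
time_s: 36.28
ee_pos: [0.593, -0.2479, 0.089]
eef_rot: [-1.569, 0.005, -0.094]
force: [0.6, -0.1, -2.0]
grip_width: 0.0623
```

Call:
{"name": "apply_moves", "arguments": {"deltas": [{"dp": [0.002, 0.01, 0], "roll": 0, "grip": 1}, {"dp": [0, 0.015, 0], "roll": 0, "grip": 1}, {"dp": [0, 0.009, 0], "roll": 0, "grip": 1}, {"dp": [0, 0.003, 0], "roll": 0, "grip": 1}, {"dp": [0, 0.001, 0], "roll": 0, "grip": 1}, {"dp": [0, 0, 0], "roll": 0, "grip": 1}]}}

```text
time_s: 37.02
ee_pos: [0.5969, -0.2482, 0.0538]
eef_rot: [-1.571, -0.001, -0.093]
force: [-0.0, -0.2, -3.2]
grip_width: 0.062
```

Call:
{"name": "apply_moves", "arguments": {"deltas": [{"dp": [0, 0.003, 0], "roll": 0, "grip": 1}, {"dp": [0, 0.001, 0], "roll": 0, "grip": 1}, {"dp": [0, 0.001, 0], "roll": 0, "grip": 1}, {"dp": [0, 0, 0], "roll": 0, "grip": 1}]}}

```text
time_s: 37.52
ee_pos: [0.5969, -0.2482, 0.0502]
eef_rot: [-1.571, -0.001, -0.093]
force: [-7.1, 2.4, 13.1]
grip_width: 0.0619
```

Call:
{"name": "apply_moves", "arguments": {"deltas": [{"dp": [0, 0, 0], "roll": 0, "grip": -1}, {"dp": [0, 0, 0], "roll": 0, "grip": -1}, {"dp": [0, -0.05, 0], "roll": 0, "grip": -1}, {"dp": [0, -0.06, 0], "roll": 0, "grip": -1}, {"dp": [-0.0395, 0, 0.0099], "roll": 0, "grip": -1}, {"dp": [-0.0395, 0, 0.0099], "roll": 0, "grip": -1}, {"dp": [-0.0395, 0, 0.0099], "roll": 0, "grip": -1}, {"dp": [-0.0395, 0, 0.0099], "roll": 0, "grip": -1}, {"dp": [0, 0, 0], "roll": 0, "grip": -1}, {"dp": [0, 0, 0], "roll": 0, "grip": -1}]}}

```text
time_s: 38.78
ee_pos: [0.4437, -0.1942, 0.1588]
eef_rot: [-1.571, -0.001, -0.094]
force: [-0.1, 0.0, 0.4]
grip_width: 0.094
```

```bash
python3 - <<'E'
from m import *
o,I,im=look("w13"); I["world_from_camera"][:3,3]-=E_
print(o["ee_pos"])
c=(.4435,-.194)
r=rectify(im,I,c,.045,.05,400); h=cv2.cvtColor(r,cv2.COLOR_BGR2HSV); m=cv2.inRange(h,(22,150,60),(35,255,255))
n,l,s,cc=cv2.connectedComponentsWithStats(m); i=1+np.argmax(s[1:,4])
(u,v),R=cv2.minEnclosingCircle(np.argwhere(l==i)[:,::-1].astype(np.float32)); P=(c[0]+(u-200)*.25e-3,c[1]-(v-200)*.25e-3); print(R*.25,P,delta(P,.0317)); print(circ(im,I,c,.045,.018,.034))
E
```

```text
[ 0.4437 -0.1942  0.1588]
26.870521545410156 (0.44268103408813475, -0.19378244400024414) {'tx': np.float64(-0.0011627123993018158), 'tz': np.float64(0.00033746867240163085), 'ty': np.float64(0.12691453711767484), 'roll': None}
[array([ 0.4423, -0.1928,  0.0286], dtype=float32), array([ 0.4423, -0.1928,  0.0206], dtype=float32), array([ 0.4423, -0.1928,  0.0227], dtype=float32), array([ 0.4389, -0.2029,  0.0205], dtype=float32)]
```

Call:
{"name": "apply_moves", "arguments": {"deltas": [{"dp": [-0.001, 0.05, 0.001], "roll": 0, "grip": -1}, {"dp": [0, 0.05, 0], "roll": 0, "grip": -1}, {"dp": [0, 0.027, 0], "roll": 0, "grip": -1}, {"dp": [0, 0, 0], "roll": 0, "grip": -1}, {"dp": [0, 0, 0], "roll": 0, "grip": 1}, {"dp": [0, 0, 0], "roll": 0, "grip": 1}, {"dp": [0, 0, 0], "roll": 0, "grip": 1}, {"dp": [0, 0, 0], "roll": 0, "grip": 1}, {"dp": [0, 0, 0], "roll": 0, "grip": 1}]}}

```text
time_s: 39.95
ee_pos: [0.4425, -0.193, 0.032]
eef_rot: [-1.571, -0.001, -0.094]
force: [-0.6, 1.1, 6.3]
grip_width: 0.0602
```

Call:
{"name": "apply_moves", "arguments": {"deltas": [{"dp": [0, -0.03, 0], "roll": 0, "grip": 1}, {"dp": [0, -0.05, 0], "roll": 0, "grip": 1}, {"dp": [0, -0.05, 0], "roll": 0, "grip": 1}, {"dp": [0.0385, 0, 0.0358], "roll": 0, "grip": 1}, {"dp": [0.0385, 0, 0.0358], "roll": 0, "grip": 1}, {"dp": [0.0385, 0, 0.0358], "roll": 0, "grip": 1}, {"dp": [0.0385, 0, 0.0358], "roll": 0, "grip": 1}, {"dp": [0, 0, 0], "roll": 0, "grip": 1}, {"dp": [0, 0.03, 0], "roll": 0, "grip": 1}, {"dp": [0, 0, 0], "roll": 0, "grip": 1}]}}

```text
time_s: 41.2
ee_pos: [0.6072, -0.0649, 0.1293]
eef_rot: [-1.571, 0.005, -0.094]
force: [0.1, 0.0, -3.0]
grip_width: 0.0599
```

Call:
{"name": "apply_moves", "arguments": {"deltas": [{"dp": [0.0005, 0.03, 0], "roll": 0, "grip": 1}, {"dp": [0, 0.025, 0], "roll": 0, "grip": 1}, {"dp": [0, 0.015, 0], "roll": 0, "grip": 1}, {"dp": [0, 0.006, 0], "roll": 0, "grip": 1}, {"dp": [0, 0, 0], "roll": 0, "grip": 1}, {"dp": [0, 0.001, 0], "roll": 0, "grip": 1}, {"dp": [0, 0, 0], "roll": 0, "grip": 1}]}}

```text
time_s: 42.08
ee_pos: [0.6096, -0.0647, 0.055]
eef_rot: [-1.571, -0.001, -0.093]
force: [-0.1, 0.2, -2.6]
grip_width: 0.0604
```

Call:
{"name": "apply_moves", "arguments": {"deltas": [{"dp": [0, 0.003, 0], "roll": 0, "grip": 1}, {"dp": [0, 0.001, 0], "roll": 0, "grip": 1}, {"dp": [0, 0.001, 0], "roll": 0, "grip": 1}, {"dp": [0, 0.001, 0], "roll": 0, "grip": 1}, {"dp": [0, 0, 0], "roll": 0, "grip": 1}]}}

```text
time_s: 42.7
ee_pos: [0.6096, -0.0647, 0.05]
eef_rot: [-1.571, -0.001, -0.093]
force: [-7.8, 1.7, 13.9]
grip_width: 0.0601
```

Call:
{"name": "apply_moves", "arguments": {"deltas": [{"dp": [0, 0, 0], "roll": 0, "grip": -1}, {"dp": [0, 0, 0], "roll": 0, "grip": -1}, {"dp": [0, -0.05, 0], "roll": 0, "grip": -1}, {"dp": [0, -0.06, 0], "roll": 0, "grip": -1}, {"dp": [0, -0.06, 0], "roll": 0, "grip": -1}, {"dp": [0, -0.06, 0], "roll": 0, "grip": -1}, {"dp": [-0.06, 0, 0], "roll": 0, "grip": -1}, {"dp": [-0.06, 0, 0], "roll": 0, "grip": -1}, {"dp": [-0.06, 0, 0], "roll": 0, "grip": -1}, {"dp": [0, 0, 0], "roll": 0, "grip": -1}]}}

```text
time_s: 43.95
ee_pos: [0.4277, -0.0475, 0.2791]
eef_rot: [-1.571, -0.002, -0.094]
force: [1.0, -0.5, -0.3]
grip_width: 0.0938
```

```bash
python3 - <<'E'
from m import *
o=ctrl.get_obs(); print(o["time_s"],o["ee_pos"],o["force"])
s=imaging.camera("scene"); t=imaging.camera("top")
a=cv2.resize(s[90:310,70:430],(800,489),interpolation=cv2.INTER_CUBIC)
cv2.imwrite("pics/final.png",a); cv2.imwrite("pics/ftop.png",t)
I=imaging.camera_info("scene")
for n,P in [("nut top",(.538,.3345,.245)),("nut if seated btn",(.538,.3345,.248)),("Y top",(.6091,-.0648,.063)),("R top",(.5953,-.2482,.063)),("B top",(.5884,-.34,.063))]: print(n,(proj(I,P)-[70,90])*2.222)
E
```

```text
43.95 [ 0.4277 -0.0475  0.2791] [ 0.9829 -0.4693 -0.3348]
nut top [665.1879  82.2413]
nut if seated btn [665.6533  80.6882]
Y top [444.4919 324.7561]
R top [320.001 382.754]
B top [253.8736 413.5674]
```

View pics/final.png

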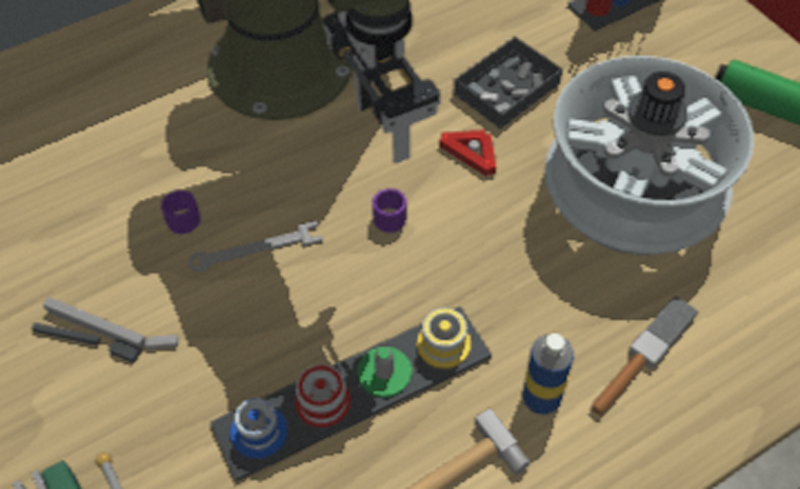

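All three collets are on their own posts: blue (257,425), red (321,390) and yellow (444,335). The nut and flange are down on the wheel (665,95). The other tools look where they were.

```bash
python3 -c "
from station import ctrl
print(ctrl.hand_in())"
```

```text
the job is handed in; nothing more can be done
None
```

The wheel is clamped, and I handed the job in at about 44 s of the 210 s allowed. I took the quick nut off and set it on the bench. I lowered the flange with all five fingers in the bolt holes, then pushed the nut back on. After that I put the blue, red and yellow collets on their own posts. There was no green collet on the bench, and I left the two purple look-alikes alone.

- **Flange:** it touched down at tool height 0.1686 m, against 0.1685 m expected for flat on the hub.
- **Nut:** it touched down at 0.2216 m, as expected for fully down on the boss.
- **Collets:** red and yellow touched down within 0.2 mm of the expected home height. Blue touched down at 0.0485 m against 0.0497 m expected, so it read 1.2 mm low.
- **Final look:** the last scene picture shows all three collets home on their colours and the nut and flange down on the wheel. The other tools look unmoved, which I judged by eye only.

The wrist camera's calibration disagreed with the arm's own position by about 2.4 mm. I corrected for this, and the wheel position then agreed between two views. I took no close-up of the nut-to-boss contact after release; I judged it from the contact heights and the scene pictures.

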